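# Turn the grill plate over and hook it into the grill

## Robot

A 6-joint arm with a two-finger parallel gripper is mounted at the origin on the work surface. World frame = base frame: x ahead of the robot, y to its left, z up, the work surface at z = 0. Lengths are in mm, angles in rad, forces in N, time in s.
With the tool pointing down it reaches from about 300 to 775 mm from the base axis. Payload 14.6 kg.
Tool frame: the origin (TCP) lies on the centre line of the jaws, within the pads' length; the fingertips stand 8 mm ahead of it and the grasp point (between the pads) lies 11 mm behind it; z points along the fingers, y is the line along which they close (so a half turn about z gives the same grasp; the last joint's range is limited). The gripper opens to 94 mm and grips with 3 to 60 N. Pads are 16 mm wide; open, the fingers measure 119 mm over their backs; the gripper's body (75 mm by 177 mm) begins 78 mm behind the grasp point.
Start: joints at [1.086, 0.3, 1.521, -0, 1.321, -0.067], TCP at [223.159, 502.682, 213.446] pointing down, gripper open.
Joint ranges: [-3.03, 3.03], [-0.79, 2.21], [0.23, 2.52], [-1.04, 4.18], [0, 3.07], [-2.55, 2.55]. Speed limits (rad/s): [2.22, 2.22, 2.57, 3.14, 3.14, 3.14].

## Interface

Orientations are given as [roll, pitch, yaw] about the fixed x, y, z axes, in that order (R = Rz(yaw) Ry(pitch) Rx(roll)).
In Python, from cell import manip gives the robot as it stands.
- The arm moves only by the tool jog_arm, never from a script. Its argument "rows" is one flat list of numbers, 7 for each row, row after row: the shift along the world's x, y, z in cm, then the turn, a rotation vector about the world's x, y, z in rad, then the closure, from 0 (fully open) to 1 (shut). In form: [dx, dy, dz, rx, ry, rz, fingers, dx, dy, dz, rx, ry, rz, fingers, ...]. A call has 1 to 20 rows; each row shifts and turns the commanded pose from where the row before left it; what a row does not reach is not made up. A row lasts 1/12 s, in which the tool goes at most 41.7 mm and 7.16 degrees, less where a joint would pass 70% of its speed; a pose out of reach is approached as far as the arm can. A call with a gripper value outside its range is refused whole. The fingers move at their own pace and stop on an object; "newtons" is the grip in N (left out, the last holds). Time passes only in rows, so rows that do not move let the fingers close. It gives the time, the measured TCP pose, the force, the opening and the grip force at its end, in the units of the state.
- manip.read_state(): the state, without advancing time (a new reading comes with each control period).
- manip.camera(name): name is "side" or "top" or "wrist"; returns (picture, depth): 480x640x3 uint8, blue, green, red; 480x640 float32, mm along the optical axis (not along the pixel's ray), 0 where there is no reading.
- manip.camera_model(name): a dict with "K" (3x3 intrinsics, pixels), "k1" (the pictures are not rectified: a ray, as slopes to the right and down, at radius r is drawn at 1 + k1 r^2 times it, then the intrinsics apply), "R" (3x3) and "t" (3): a world point X has camera coordinates R X + t. Camera axes: x right, y down, z forward; pixel columns grow to the right and rows downward; lengths in mm; the calibration is good to about 2 mm. A picture is of the moment at which its call begins: read the wrist's pose just before it. camera_model takes no time and is no camera call; for the wrist camera it gives the pose at the moment of the call.
- manip.sign_off(): hands the job in; it is judged then, once.
The state is a dict: "clock": time; "joints": joint angles; "qd": joint speeds; "effort": joint torques, N m; "eef_pos": TCP position; "eef_rot": TCP orientation; "wrist_force": force on the tool from outside, world axes, zero at the start; "moment": the same for the moment, N m; "finger_gap": finger opening in mm; "finger_force": force on a finger pad.
Only numpy, scipy, OpenCV 4.12 (cv2) and the standard library are available. Lean on these libraries where they do the work, as an engineer would, in place of code of your own. Each camera call takes 0.05 s, during which the arm holds its last target. There are 200 camera calls.

## Task

The reversible grill plate lies smooth side up on the counter and is wanted ribs up in the table grill. Slide it out over the counter's front edge until you can get under it, turn it over, and hook its thin rear flange under the lip at the back of the grill with the front still raised. Then let the front down gently, without dropping it, until the plate lies flat on its seat between the side cheeks, leaving the bottles, the jar and the spatula standing or lying where they are.

Things in the scene. Friction and masses are not known exactly. Their poses are not given: they have to be found in the camera images.
- plate: Reversible dark grey cast grill plate, about 0.55 kg: slab 130 mm front to back (its x), 200 mm wide (y), 8 mm thick. Origin at the slab's middle, half way through; +x to the rear (bare metal flange), +z out of the smooth face. Ribs 2.5 mm high on the -z face run from x = -25 to +55 mm. Starts smooth side up on its ribs (origin 6.5 mm above the counter), flange away from the robot within 0.3 rad.
- plate_front (a point): Middle of the plate's front edge, 65 mm from its origin along -x, half way through. The front 40 mm of the plate have no ribs: both faces are flat there, 8 mm apart, for gripping.
- plate_rear (a point): Middle of the rear edge of the plate's flange, 81 mm from its origin along +x. The bare aluminium flange sticks out 16 mm behind the slab; it is 140 mm wide and 5 mm thick, at half thickness of the slab.
- counter_edge (a point): Point on the front edge of the stainless counter top, at its surface, 70 mm above the robot's foot. The edge is straight, parallel to world y, and faces the robot; the top is 40 mm thick and stands 40 mm out over the fridge doors. In front of it is only air, from x = 0.25 m outward.
- grill: Electric table grill, fixed, cold, without its plate: 127 mm deep, 234 mm wide, black control box on its left side (to y = +157 mm). Origin on the counter below the seat; +x to its rear, away from the robot (world yaw 0.05 to 0.4 rad). Its body begins at x = -20 mm, so the seated plate sticks out about 40 mm in front; below that is air down to a 14 mm high drip tray.
- grill_seat (a point): On the seat plane, 85 mm above the counter, above the grill's origin, same axes. The seat is two rails (y = 75 to 102 mm either side, x = -20 to +95 mm) between black cheeks 210 mm apart that rise 12 mm over it. Seated, the plate's origin is 4 mm above this plane at grill x of about 6 mm (0 to 13 mm).
- grill_lip (a point): Middle of the front lower edge of the steel retaining lip: grill x = 77 mm, 14 mm above the seat; the lip is 6 mm thick and spans the grill's width. The wall behind it is at grill x = 95 mm. Between the rails the grill is hollow: heating element 19 mm below the seat.
- sauce_red: Red squeeze bottle, 56 mm across, 170 mm high, loose; origin at its foot. Not to be disturbed.
- sauce_white: White squeeze bottle, 56 mm across, 170 mm high, loose; origin at its foot. Not to be disturbed.
- pickle_jar: Amber jar with green lid, 72 mm across, 110 mm high, loose; origin at its foot. Not to be disturbed.
- spatula: Spatula lying on the counter to the left of the grill, 250 mm long, loose. Not to be disturbed.

How it is judged:
By the outcome, as a careful person would: the job done as asked, in the order asked, and still so for the second after the job is handed in, with the robot touching nothing.
It also fails if it takes over 72 s, if anything falls off the work surface, if the arm or the gripper's body presses on something with over 40 N, if the wrist force passes 120 N, or if a joint passes its speed limit or range.

## Working session

There is one attempt and no reset: what is moved stays moved. The work goes in short steps, Python scripts to look and compute and a tool call to move; the robot and the scene stay as the last step left them, time stands still between calls to the robot, and variables do not carry over. Pictures are saved under pics/ and viewed, at most 10 in all, crops included, and the job is handed in when it is done.

Besides the shell and the picture viewer there is one more tool, called after ">>>" as name(argument=value, ...), one argument or row to a line, values as JSON. jog_arm: Moves the arm, as the interface text tells. Its arguments: {"type":"object","properties":{"rows":{"type":"array"},"newtons":{"type":"number"}},"required":["rows"]}

```bash
ls; mkdir -p pics; cat > h.py <<'E'
import numpy as np, cv2
from cell import manip
def snap(n,save=None):
    m=manip.camera_model(n); im,d=manip.camera(n)
    if save: cv2.imwrite('pics/'+save+'.png',im)
    np.savez('pics/'+(save or n)+'.npz',im=im,d=d,**{k:np.array(m[k]) for k in('K','k1','R','t')})
    return im,d,m
def load(s):
    z=np.load('pics/'+s+'.npz'); return z['im'],z['d'],{k:z[k] for k in('K','k1','R','t')}
def slopes(m,uv):
    K=np.array(m['K']);p=np.array(uv,float).reshape(-1,1,2)
    return cv2.undistortPoints(p,K,np.array([float(m['k1']),0,0,0])).reshape(-1,2)
def ray(m,uv):
    s=slopes(m,uv);R=np.array(m['R']);t=np.array(m['t']).ravel()
    return -R.T@t,(np.c_[s,np.ones(len(s))]@R)
def onplane(m,uv,z):
    o,d=ray(m,uv);return o+d*((z-o[2])/d[:,2])[:,None]
def depthpts(m,uv,d):
    o,dr=ray(m,uv);u=np.array(uv).reshape(-1,2).astype(int)
    return o+dr*d[u[:,1],u[:,0]][:,None]
def proj(m,X):
    c=np.array(X).reshape(-1,3)@np.array(m['R']).T+np.array(m['t']).ravel();s=c[:,:2]/c[:,2:]
    s=s*(1+float(m['k1'])*(s**2).sum(1,keepdims=True));K=np.array(m['K'])
    return s*[K[0,0],K[1,1]]+[K[0,2],K[1,2]]
def tri(m1,u1,m2,u2):
    o1,d1=ray(m1,u1);o2,d2=ray(m2,u2);out=[]
    for a,b in zip(d1,d2):
        s=np.linalg.lstsq(np.c_[a,-b],o2-o1,rcond=None)[0]
        p,q=o1+a*s[0],o2+b*s[1];out.append(np.r_[(p+q)/2,np.linalg.norm(p-q)])
    return np.array(out)
E
python3 - <<'E'
from h import *
np.set_printoptions(precision=2,suppress=True)
print(manip.read_state())
for n in('top','side','wrist'):
    im,d,m=snap(n,n+'0');print(n,-np.array(m['R']).T@m['t'],m['R'],np.diag(m['K']),m['k1'])
E
```

```text
pics
{'clock': 0.0, 'joints': array([ 1.09,  0.3 ,  1.52, -0.  ,  1.32, -0.07]), 'qd': array([ 0.,  0.,  0.,  0., -0.,  0.]), 'effort': array([ -0.  , -53.18, -35.27,   0.07,   0.02,  -0.  ]), 'eef_pos': array([223.07, 502.47, 212.89]), 'eef_rot': array([-3.14, -0.  ,  2.72]), 'wrist_force': array([0.71, 0.19, 0.58]), 'moment': array([ 0.01, -0.03,  0.04]), 'finger_force': 0.0, 'finger_gap': 93.94258029238851}
top [ 430.3   -11.38 1519.67] [[ 0.02 -1.   -0.02]
 [-0.99 -0.02 -0.15]
 [ 0.15  0.02 -0.99]] [584.8 584.8   1. ] 0.016039956035589737
side [ -27.45 1117.21 1143.15] [[-0.87 -0.49 -0.02]
 [-0.28  0.53 -0.8 ]
 [ 0.4  -0.69 -0.6 ]] [610.4 610.4   1. ] -0.15863998574227492
wrist [153.66 533.61 384.83] [[ 0.41  0.91 -0.  ]
 [ 0.88 -0.39  0.26]
 [ 0.24 -0.11 -0.96]] [422.76 422.76   1.  ] -0.08983987762162685
```

View pics/top0.png

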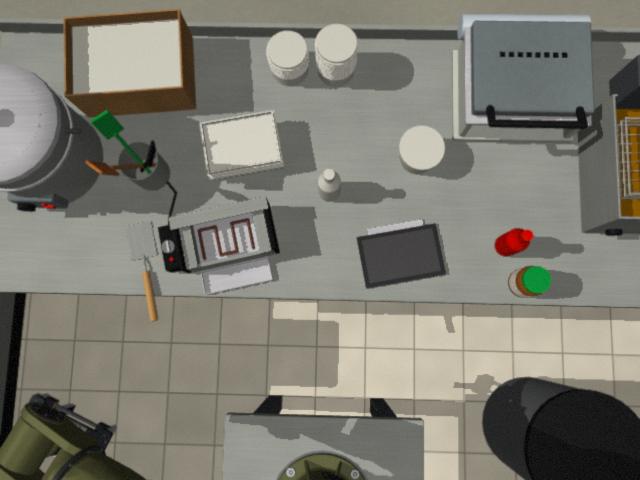

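View pics/side0.png

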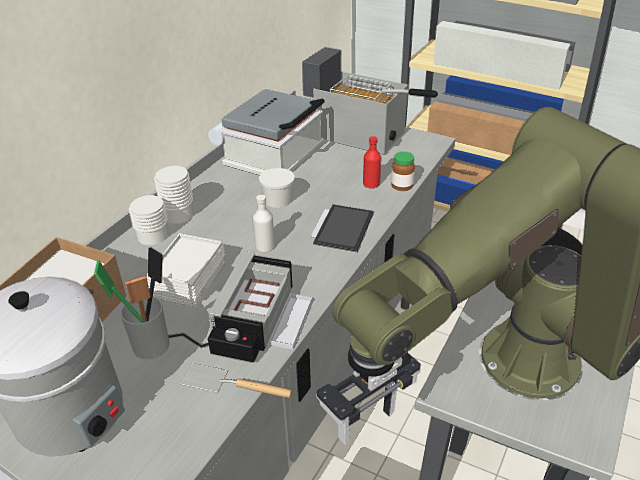

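Top view: plate at (401,254), flange to the rear, grill at (222,238), white bottle at (330,184), red bottle at (513,242), jar at (530,281), counter edge along row ~300. The side view shows the same things, with the plate at (344,227) and the grill at (255,310).

```bash
cat > a.py <<'E'
from h import *
np.set_printoptions(precision=1,suppress=True)
T=load('top0');S=load('side0')
def platequad(im,box):
    x0,y0,x1,y1=box;g=im[y0:y1,x0:x1].astype(int)
    mask=((g.max(2)<90)&(g.max(2)-g.min(2)<25)).astype(np.uint8)
    n,l,st,_=cv2.connectedComponentsWithStats(mask);k=1+st[1:,4].argmax()
    c=max(cv2.findContours((l==k).astype(np.uint8),0,1)[0],key=cv2.contourArea)
    h=cv2.convexHull(c)
    q=cv2.approxPolyDP(h,6,True).reshape(-1,2)+[x0,y0]
    return q,st[k]
for nm,(im,d,m),b in(('top',T,(345,205,460,300)),('side',S,(300,195,385,260))):
    q,st=platequad(im,b);print(nm,q.tolist(),st)
    p=onplane(m,q,80.5);print(p,np.linalg.norm(np.roll(p,-1,0)-p,axis=1));print('depth z',depthpts(m,q.mean(0)[None],d))
# counter edge top
im,d,m=T
for c in(300,400,480):
    col=d[280:330,c];j=np.abs(np.diff(col)).argmax()+280
    print('edge',c,j,onplane(m,[[c,j+.5]],70),depthpts(m,[[c,j-6]],d))
cv2.imwrite('pics/cropt.png',cv2.resize(im[190:305,120:290],None,fx=4.5,fy=4.5,interpolation=2))
im=S[0];cv2.imwrite('pics/crops.png',cv2.resize(im[245:375,195:325],None,fx=4.5,fy=4.5,interpolation=2))
E
python3 a.py
```

```text
top [[435, 224], [445, 274], [366, 287], [357, 237]] [  12   18   89   65 4229]
[[ 690.7 -267.2   80.5]
 [ 566.5 -291.    80.5]
 [ 530.1  -97.7   80.5]
 [ 653.8  -73.8   80.5]] [126.5 196.7 126.  196.9]
depth z [[ 610.6 -183.2   74.4]]
side [[332, 205], [373, 212], [357, 251], [313, 243]] [  13   10   61   47 1711]
[[ 692.7 -259.    80.5]
 [ 565.4 -283.3   80.5]
 [ 526.1  -90.7   80.5]
 [ 652.1  -65.4   80.5]] [129.7 196.6 128.5 197.8]
depth z [[ 609.7 -174.6   77.2]]
edge 300 299 [[496.2  64.1  70. ]] [[512.5  64.8  64.8]]
edge 400 301 [[ 497.1 -182.3   70. ]] [[ 513.1 -182.3   69.5]]
edge 480 303 [[ 496.9 -377.9   70. ]] [[ 513.2 -379.8   63.8]]
```

View pics/cropt.png

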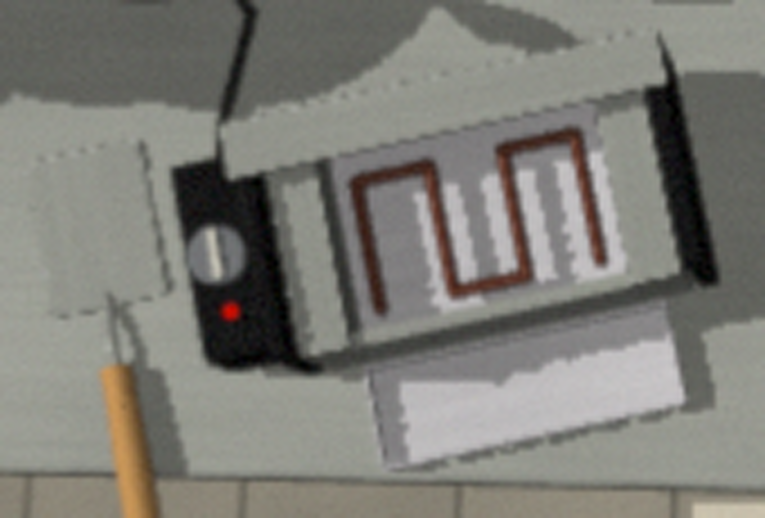

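View pics/crops.png

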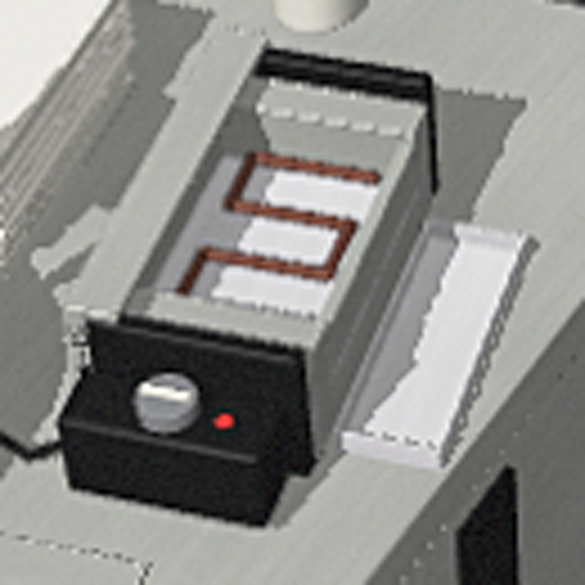

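Crops show: grill lip band at the rear, right cheek top at crop (680,190), left cheek by the control box, element between the rails. The top and side views differ by about 8 mm, so I'll measure close up with the wrist camera, at the grill first since it is on the way.

>>> jog_arm(
  rows=[2.3, -2, 1, 0, 0, 0.05, 0, 2.3, -2, 1, 0, 0, 0.05, 0, 2.3, -2, 1, 0, 0, 0.05, 0, 2.3, -2, 1, 0, 0, 0.05, 0, 2.3, -2, 1, 0, 0, 0.05, 0, 2.3, -2, 1, 0, 0, 0.05, 0, 2.3, -2, 1, 0, 0, 0.05, 0, 2.3, -2, 1, 0, 0, 0.05, 0, 2.3, -2, 1, 0, 0, 0.05, 0, 2.3, -2, 1, 0, 0, 0.05, 0, 2.3, -2, 1, 0, 0, 0.05, 0, 2.3, -2, 1, 0, 0, 0.05, 0, 0, 0, 0, 0, 0, 0, 0, 0, 0, 0, 0, 0, 0, 0],
)

```text
clock: 1.32
eef_pos: [499.9, 261.8, 333.2]
eef_rot: [-3.142, -0.0, -2.962]
wrist_force: [0.5, 0.6, -0.1]
finger_gap: 94.1
finger_force: 0.0
```

```bash
cat >> h.py <<'E'
def st():
    s=manip.read_state();import json
    open('log.txt','a').write(json.dumps([list(s['joints']),list(s['eef_pos']),list(s['eef_rot'])])+'\n')
    print('t%.2f'%s['clock'],'j',np.round(s['joints'],3),'p',np.round(s['eef_pos'],1),'r',np.round(s['eef_rot'],3),'F',np.round(s['wrist_force'],1),'M',np.round(s['moment'],2),'gap %.1f ff %.1f'%(s['finger_gap'],s['finger_force']));return s
E
python3 - <<'E'
from h import *
st();snap('wrist','w1')
E
```

```text
t1.32 j [ 0.418  0.275  1.28   0.     1.587 -1.333] p [499.9 261.8 333.2] r [-3.142 -0.    -2.962] F [ 0.5  0.6 -0.1] M [0.06 0.01 0.  ] gap 94.1 ff 0.0
```

View pics/w1.png

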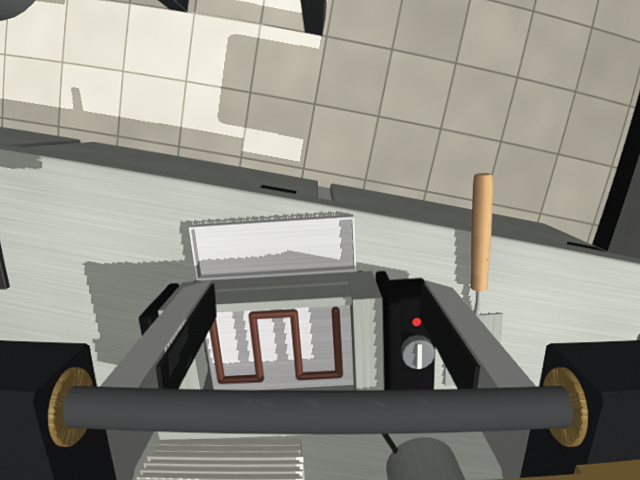

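The wrist view shows the element (210-340, 310-380), tray (270,245) and control knob (418,352). The gripper bar hides the lip, so I'll go further back for a second view.

>>> jog_arm(
  rows=[2.5, -0.3, 0, 0, 0, 0, 0, 2.5, -0.3, 0, 0, 0, 0, 0, 2.5, -0.3, 0, 0, 0, 0, 0, 2.5, -0.3, 0, 0, 0, 0, 0, 2.5, -0.3, 0, 0, 0, 0, 0, 0, 0, 0, 0, 0, 0, 0, 0, 0, 0, 0, 0, 0, 0],
)

```text
clock: 1.95
eef_pos: [624.0, 248.5, 331.8]
eef_rot: [-3.141, -0.002, -2.959]
wrist_force: [-0.3, 0.4, 0.1]
finger_gap: 93.9
finger_force: 0.0
```

```bash
python3 - <<'E'
from h import *
st();im,d,m=snap('wrist','w2')
a=load('w1')[0][260:400,130:450];b=im[180:400,130:450]
cv2.imwrite('pics/w12.png',cv2.resize(np.vstack([a,b]),None,fx=1.65,fy=1.65,interpolation=2))
E
```

```text
t1.95 j [ 0.324  0.551  0.903  0.     1.691 -1.429] p [624.  248.5 331.8] r [-3.141e+00 -2.000e-03 -2.959e+00] F [-0.3  0.4  0.1] M [ 0.04  0.04 -0.03] gap 93.9 ff 0.0
```

View pics/w12.png

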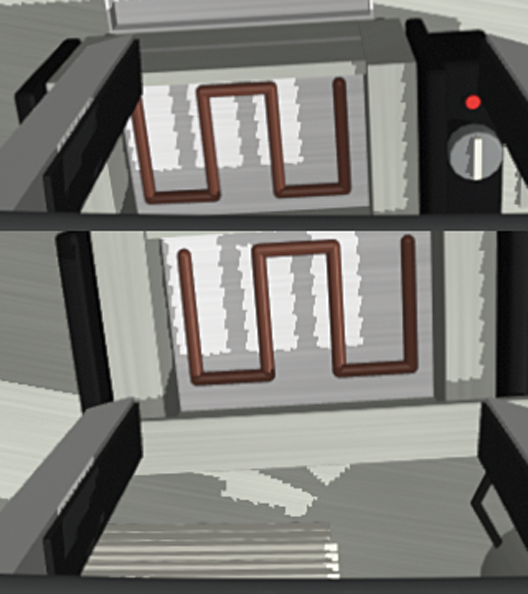

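Lower view (w2) shows both rails, the element and the lip's front edge, from (140,418) to (480,400) in the montage. Next I compute the grill pose, the element triangulation, and the arm kinematics fit.

```bash
cat > g.py <<'E'
from h import *
np.set_printoptions(precision=1,suppress=True)
a,b=load('w1'),load('w2')
A=lambda p:np.array(p)/1.65+[130,260]
B=lambda p:(np.array(p)-[0,231])/1.65+[130,180]
e1=A([(148,196),(214,192),(201,91),(271,89),(281,190),(345,188)]);e2=B([(195,378),(268,374),(260,249),(334,245),(342,370),(412,366)])
print('element (z 136?)\n',tri(a[2],e1,b[2],e2))
lf=onplane(b[2],B([(140,418),(480,400)]),175);lr=onplane(b[2],B([(140,474),(480,456)]),175)
v=lf[1]-lf[0];print('lip',lf,lr,'yaw',np.arctan2(-v[0],v[1]))
rl=onplane(b[2],B([(148,240),(165,400)]),155);ll=onplane(b[2],B([(443,235),(447,398)]),155);print('rails',rl,ll)
for r in(rl,ll):
    w=r[1]-r[0];print('yaw',np.arctan2(w[1],w[0]))
yaw=np.arctan2(-v[0],v[1]);ex=np.array([np.cos(yaw),np.sin(yaw)]);ey=np.array([-ex[1],ex[0]])
yc=((rl@np.r_[ey,0]).mean()+(ll@np.r_[ey,0]).mean())/2;xl=(lf@np.r_[ex,0]).mean()
print('rail gap (150?)',(ll@np.r_[ey,0])-(rl@np.r_[ey,0]),'lip depth',(lr-lf)@np.r_[ex,0]); print('grill origin',ex*(xl-77)+ey*yc)
im,d,m=b
for p in[(110,330),(470,330),(300,430),(40,440)]:print('depth',p,depthpts(m,B([p]),d))
# top-view check: project
T=load('top0')[2];o=np.r_[ex*(xl-77)+ey*yc,0]
E3=np.c_[np.r_[ex,0],np.r_[ey,0],[0,0,1]]
P=lambda q:(E3@np.array(q,float).T).T+o
print('top proj lip front ends',proj(T,P([(77,-117,175),(77,117,175),(-20,-117,155),(-20,117,155)])))
E
python3 g.py
cat > fk.py <<'E'
import json
from h import *
from scipy.optimize import least_squares
from scipy.spatial.transform import Rotation as Ro
def fk(q,p):
    h,a1,L2,L3,a3,T=p;q1,q2,q3,q4,q5,q6=q
    ry=lambda a:Ro.from_euler('y',a);rz=lambda a:Ro.from_euler('z',a)
    R=rz(q1);X=np.r_[0,0,h]+R.apply([a1,0,0]);R=R*ry(q2);X=X+R.apply([0,0,L2]);R=R*ry(q3)
    X=X+R.apply([a3,0,L3]);W=X;R=R*rz(q4)*ry(q5)*rz(q6);return X+R.apply([0,0,T]),R,W
if __name__=='__main__':
    D=[json.loads(l) for l in open('log.txt')]+[[[1.086,.3,1.521,0,1.321,-.067],[223.07,502.47,212.89],[-3.14159,0,2.72]]]
    f=lambda p:np.concatenate([fk(d[0],p)[0]-d[1] for d in D])
    r=least_squares(f,[300,0,400,400,0,250]);print(r.x,r.fun)
    for d in D:print(fk(d[0],r.x)[1].as_matrix()[:,1],Ro.from_euler('xyz',d[2]).as_matrix()[:,1])
E
python3 fk.py
```

```text
element (z 136?)
 [[686.  193.3 129.9   0.2]
 [676.9 233.5 127.6   0.6]
 [606.1 217.4 135.9   1.2]
 [596.9 256.3 136.9   0.3]
 [666.  274.  130.2   0.6]
 [655.8 311.8 133.1   0.4]]
lip [[696.  173.7 175. ]
 [655.2 341.2 175. ]] [[727.3 177.2 175. ]
 [685.1 348.9 175. ]] yaw 0.23940985890082073
rails [[608.8 162.6 155. ]
 [692.1 182.1 155. ]] [[579.5 307.8 155. ]
 [663.6 329.9 155. ]]
yaw 0.22977048577156747
yaw 0.25590129437441295
rail gap (150?) [148.1 150.3] lip depth [31.2 30.9]
grill origin [601.3 237.1]
depth (110, 330) [[658.7 148.9 155.8]]
depth (470, 330) [[624.7 332.6 156.2]]
depth (300, 430) [[687.5 254.8 174.7]]
depth (40, 440) [[771.5  88.2  71.1]]
top proj lip front ends [[267.3 207.8]
 [169.4 229.1]
 [276.4 248.9]
 [179.  270.3]]
[29647.73600112   -87.75155427   625.06323898   494.10789258
    67.39211512 29846.89115806] [ 18.83902039 -30.61094867   9.87519033   7.08230785 -30.8686702
  -7.34282208  31.77527994 -18.63780735  -2.53237509]
[-9.83888096e-01 -1.78785133e-01  3.02269681e-04] [-1.78785152e-01  9.83888138e-01 -3.91856426e-05]
[-0.9834354  -0.18124358  0.00236345] [-1.81244464e-01  9.83438060e-01 -1.64659206e-04]
[-9.13985291e-01  4.05747320e-01  2.72717942e-05] [ 4.09214170e-01  9.12438361e-01 -2.65358979e-06]
```

Grill pose: origin (601,237), yaw 0.24, with seat height 155 and lip height 175 confirmed by depth. Now on to the plate.

>>> jog_arm(
  rows=[-0.2, -3.3, 0, 0, 0, 0, 0, -0.2, -3.3, 0, 0, 0, 0, 0, -0.2, -3.3, 0, 0, 0, 0, 0, -0.2, -3.3, 0, 0, 0, 0, 0, -0.2, -3.3, 0, 0, 0, 0, 0, -0.2, -3.3, 0, 0, 0, 0, 0, -0.2, -3.3, 0, 0, 0, 0, 0, -0.2, -3.3, 0, 0, 0, 0, 0, -0.2, -3.3, 0, 0, 0, 0, 0, -0.2, -3.3, 0, 0, 0, 0, 0, -0.2, -3.3, 0, 0, 0, 0, 0, 0, 0, 0, 0, 0, 0, 0, 0, 0, 0, 0, 0, 0, 0],
)

```text
clock: 3.08
eef_pos: [601.4, -115.3, 333.9]
eef_rot: [-3.142, 0.001, -2.961]
wrist_force: [0.5, -0.6, 0.3]
finger_gap: 93.9
finger_force: 0.0
```

```bash
python3 - <<'E'
from h import *
st();snap('wrist','w3')
E
```

```text
t3.08 j [-0.249  0.392  1.125  0.     1.624 -2.001] p [ 601.4 -115.3  333.9] r [-3.142e+00  1.000e-03 -2.961e+00] F [ 0.5 -0.6  0.3] M [ 0.05 -0.03 -0.01] gap 93.9 ff 0.0
```

>>> jog_arm(
  rows=[2, -2, -1.5, 0, 0, 0, 0, 2, -2, -1.5, 0, 0, 0, 0, 2, -1, -1.5, 0, 0, 0, 0, 0, 0, 0, 0, 0, 0, 0, 0, 0, 0, 0, 0, 0, 0],
)

```text
clock: 3.55
eef_pos: [662.4, -163.5, 287.1]
eef_rot: [3.14, -0.002, -2.958]
wrist_force: [-0.5, -0.1, 0.2]
finger_gap: 94.1
finger_force: 0.0
```

```bash
python3 - <<'E'
from h import *
st();im,d,m=snap('wrist','w4')
cv2.imwrite('pics/w34.png',cv2.resize(np.hstack([load('w3')[0],im]),(1280*5//8,300)))
E
```

```text
t3.55 j [-0.296  0.582  0.955  0.     1.607 -2.05 ] p [ 662.4 -163.5  287.1] r [ 3.140e+00 -2.000e-03 -2.958e+00] F [-0.5 -0.1  0.2] M [ 0.05  0.05 -0.01] gap 94.1 ff 0.0
```

View pics/w34.png

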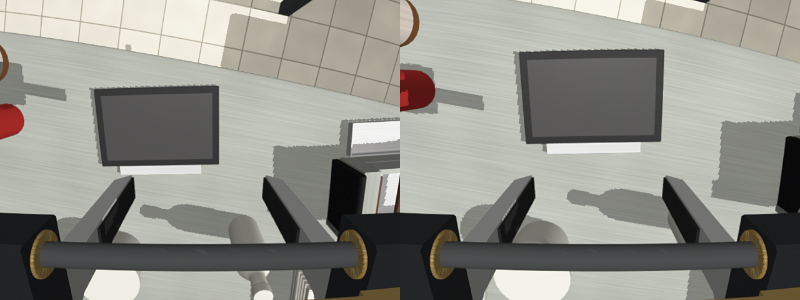

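Both wrist views show the whole plate with its white flange toward the bottom (w4 display: slab (520-660, 50-143), flange (545-640,148)). Next: corners, pose, bottle.

```bash
cat > p.py <<'E'
from h import *
np.set_printoptions(precision=1,suppress=True)
def quad(im,box):
    x0,y0,x1,y1=box;g=im[y0:y1,x0:x1].astype(int)
    mask=((g.max(2)<115)&(g.max(2)-g.min(2)<14)).astype(np.uint8)
    mask=cv2.morphologyEx(mask,cv2.MORPH_OPEN,np.ones((5,5),np.uint8))
    n,l,s,_=cv2.connectedComponentsWithStats(mask);k=1+s[1:,4].argmax()
    c=max(cv2.findContours((l==k).astype(np.uint8),0,1)[0],key=cv2.contourArea)
    q=cv2.approxPolyDP(cv2.convexHull(c),8,True).reshape(-1,2)+[x0,y0]
    i=np.argsort(np.arctan2(*(q-q.mean(0)).T[::-1]));return q[i]
a,b=load('w3'),load('w4')
qa,qb=quad(a[0],(135,125,365,275)),quad(b[0],(175,65,445,238))
print(qa.tolist(),qb.tolist())
if len(qa)==4==len(qb):print(tri(a[2],qa,b[2],qb))
for q,(im,d,m) in((qa,a),(qb,b)):
    P=onplane(m,q,80.5);print(P[:,:2].tolist(),'c',P.mean(0),'sz',np.linalg.norm(np.roll(P,-1,0)-P,axis=1))
    for i in range(len(P)):
        v=np.roll(P,-1,0)[i]-P[i];print(np.arctan2(v[1],v[0]))
    print('depth',depthpts(m,q.mean(0)[None],d))
T=load('top0');im=T[0]
print('white bottle foot',onplane(T[2],[[329,193]],75),'red',onplane(T[2],[[505,250]],75))
E
python3 p.py
```

```text
[[151, 142], [349, 138], [349, 262], [164, 265]] [[191, 83], [422, 80], [416, 226], [202, 229]]
[[ 568.8 -292.7   76.6    0.4]
 [ 530.6  -97.4   80.8    0.1]
 [ 656.9  -71.7   77.4    0.3]
 [ 696.2 -267.1   77.8    0. ]]
[[568.4838597297335, -291.0098348453833], [530.5927687134442, -97.46296561246224], [655.8685549515204, -72.20358842410752], [695.1147024004663, -266.1791460374729]] c [ 612.5 -181.7   80.5] sz [197.2 127.8 197.9 129. ]
1.7641233821842794
0.19896253167279496
-1.3711659811098287
-2.947962205851816
depth [[ 610.1 -180.8   81.6]]
[[568.8964126132171, -291.69683725440143], [530.6395146330582, -97.32451939249155], [656.4718910252467, -72.4693098308419], [695.395005769228, -266.4562952451107]] c [ 612.9 -182.    80.5] sz [198.1 128.3 197.9 129. ]
1.7651349993767664
0.19501591921595277
-1.3727776978924424
-2.944646946280636
depth [[ 611.1 -182.    81.6]]
white bottle foot [[765.6  -1.6  75. ]] red [[ 630.  -440.2   75. ]]
```

Plate: centre (612.7,-181.8), yaw 0.196, top at about 80. I'll go behind the flange with the open fingers and pull.

>>> jog_arm(
  rows=[0.6, 0, -2, 0, 0, 0.002, 0, 0.6, 0, -2, 0, 0, 0.002, 0, 0.6, 0, -2, 0, 0, 0.002, 0, 0.6, 0, -2, 0, 0, 0.002, 0, 0.6, 0, -2, 0, 0, 0.002, 0, 0.6, 0, -2, 0, 0, 0.002, 0, 0.6, 0, -2, 0, 0, 0, 0, 0.6, 0, -2, 0, 0, 0, 0, 0, 0, -1.2, 0, 0, 0, 0, 0, 0, -1.2, 0, 0, 0, 0, 0, 0, -1.2, 0, 0, 0, 0, 0, 0, -1, 0, 0, 0, 0, 0, 0, 0, 0, 0, 0, 0, 0, 0, 0, 0, 0, 0, 0],
)

```text
clock: 4.77
eef_pos: [710.0, -165.3, 82.6]
eef_rot: [3.142, -0.0, -2.947]
wrist_force: [-1.1, -0.3, 0.3]
finger_gap: 93.7
finger_force: 0.0
```

```bash
python3 -c "
from h import *
st()"
```

```text
t4.77 j [-0.279  0.82   1.036  0.     1.285 -2.044] p [ 710.  -165.3   82.6] r [ 3.142 -0.    -2.947] F [-1.1 -0.3  0.3] M [0.03 0.01 0.01] gap 93.7 ff 0.0
```

>>> jog_arm(
  rows=[0, 0, -0.17, 0, 0, 0, 0, -0.6, -0.12, 0, 0, 0, 0, 0, -0.6, -0.12, 0, 0, 0, 0, 0, -0.6, -0.12, 0, 0, 0, 0, 0, -0.6, -0.12, 0, 0, 0, 0, 0, -0.6, -0.12, 0, 0, 0, 0, 0, -0.8, -0.16, 0, 0, 0, 0, 0, -0.8, -0.16, 0, 0, 0, 0, 0, -0.8, -0.16, 0, 0, 0, 0, 0, -0.8, -0.16, 0, 0, 0, 0, 0, -0.8, -0.16, 0, 0, 0, 0, 0, -0.8, -0.16, 0, 0, 0, 0, 0, -0.8, -0.16, 0, 0, 0, 0, 0, -0.8, -0.16, 0, 0, 0, 0, 0, -0.6, -0.12, 0, 0, 0, 0, 0, -0.4, -0.08, 0, 0, 0, 0, 0, -0.2, -0.04, 0, 0, 0, 0, 0, -0.2, -0.04, 0, 0, 0, 0, 0, 0, 0, 0, 0, 0, 0, 0],
)

```text
clock: 6.35
eef_pos: [602.0, -187.0, 80.9]
eef_rot: [-3.141, 0.0, -2.947]
wrist_force: [0.7, 0.0, 1.7]
finger_gap: 94.2
finger_force: 0.6
```

```bash
python3 - <<'E'
from h import *
np.set_printoptions(precision=1,suppress=True)
st();snap('top','top1')
im,d,m=snap('side','side1')
E
cat > q.py <<'E'
from h import *
import sys
np.set_printoptions(precision=1,suppress=True)
# plate quad in top view
def quadtop(name):
    im,d,m=load(name)
    g=im.astype(int);mask=((g.max(2)<95)&(g.max(2)-g.min(2)<12)).astype(np.uint8);mask[:,:330]=0;mask[:220]=0;mask[370:]=0;mask[:,470:]=0
    mask=cv2.morphologyEx(mask,cv2.MORPH_OPEN,np.ones((3,3),np.uint8))
    n,l,s,_=cv2.connectedComponentsWithStats(mask);k=1+s[1:,4].argmax()
    c=max(cv2.findContours((l==k).astype(np.uint8),0,1)[0],key=cv2.contourArea)
    r=cv2.minAreaRect(c);print(name,s[k],r);P=onplane(m,cv2.boxPoints(r),80.5);print(P,P.mean(0))
quadtop('top0');quadtop('top1')
E
python3 q.py
```

```text
t6.35 j [-0.4  0.6  1.4 -0.   1.1 -2.1] p [ 602.  -187.    80.9] r [-3.1  0.  -2.9] F [0.7 0.  1.7] M [ 0.1 -0.2  0. ] gap 94.2 ff 0.6
top0 [ 357  224   89   64 4252] ((401.00506591796875, 255.5285186767578), (52.714881896972656, 81.96873474121094), 79.99201965332031)
[[ 654.5  -71.4   80.5]
 [ 694.7 -271.6   80.5]
 [ 565.7 -293.3   80.5]
 [ 526.1  -95.8   80.5]] [ 610.2 -183.1   80.5]
top1 [ 365  244   89   75 1559] ((410.9405212402344, 282.0567626953125), (101.44491577148438, 54.08238983154297), 19.767168045043945)
[[ 521.2  -68.5   80.5]
 [ 648.4 -112.    80.5]
 [ 568.4 -346.8   80.5]
 [ 443.6 -301.    80.5]] [ 545.4 -207.1   80.5]
```

>>> jog_arm(
  rows=[0.4, 0.1, 0, 0, 0, 0, 0, 0, 0, 1.5, 0, 0, 0, 0, 0, 0, 2.5, 0, 0, 0, 0, -1.5, 1, 2.5, 0, 0, 0, 0, -1.5, 1, 2.5, 0, 0, 0, 0, -1.5, 1, 2.5, 0, 0, 0, 0, -1.5, 1, 2.5, 0, 0, 0, 0, -1.5, 1, 2.5, 0, 0, 0, 0, -1.5, 1, 2.5, 0, 0, 0, 0, -1.5, 1, 2.5, 0, 0, 0, 0, -1.5, 1, 2.5, 0, 0, 0, 0, 0, 0, 0, 0.1, 0, 0, 0, 0, 0, 0, 0.1, 0, 0, 0, 0, 0, 0, 0.1, 0, 0, 0, 0, 0, 0, 0.1, 0, 0, 0, 0, 0, 0, 0.1, 0, 0, 0, 0, 0, 0, 0.1, 0, 0, 0, 0, 0, 0, 0, 0, 0, 0],
)

```text
clock: 7.95
eef_pos: [485.8, -107.2, 318.8]
eef_rot: [2.542, 0.106, -2.984]
wrist_force: [1.4, 0.5, -0.8]
finger_gap: 94.1
finger_force: 0.0
```

```bash
cat > fk.py <<'E'
import json
from h import *
from scipy.optimize import least_squares
from scipy.spatial.transform import Rotation as Ro
ry=lambda a:Ro.from_euler('y',a)
rz=lambda a:Ro.from_euler('z',a)
def fk(q,p):
    h,a1,L2,L3,a3,T,dy=p;q1,q2,q3,q4,q5,q6=q
    R=rz(q1);X=np.r_[0,0,h]+R.apply([a1,dy,0]);R=R*ry(q2);X=X+R.apply([0,0,L2]);R=R*ry(q3)
    X=X+R.apply([a3,0,L3]);R=R*rz(q4)*ry(q5)*rz(q6+np.pi/2);return X+R.apply([0,0,T]),R
def fit():
    D=[json.loads(l) for l in open('log.txt')]+[[[1.086,.3,1.521,0,1.321,-.067],[223.07,502.47,212.89],[-3.14159,0,2.72]]]
    x0=np.array([350,0,450,450,0,300,36.])
    f=lambda p:np.r_[np.concatenate([fk(d[0],p)[0]-d[1] for d in D]),(p-x0)*[.002,.02,.002,.002,.02,.002,.002]]
    r=least_squares(f,x0,loss='linear');return r.x,r.fun,D
LO=np.array([-3.03,-.79,.23,-1.04,0,-2.55]);HI=np.array([3.03,2.21,2.52,4.18,3.07,2.55])
def ik(X,R,p,n=60,seed=0):
    g=np.random.default_rng(seed);best=None
    def f(q):
        x,r=fk(q,p);return np.r_[(x-X)/100,(r.inv()*R).as_rotvec()]
    sols=[]
    for i in range(n):
        q0=g.uniform(LO,HI);q0[0]=np.arctan2(X[1],X[0])-.1
        s=least_squares(f,q0,bounds=(LO,HI))
        if s.cost<1e-6 and not any(np.abs(s.x-t).max()<.02 for t in sols):sols.append(s.x)
    return sols
if __name__=='__main__':
    p,fu,D=fit();print(np.round(p,1),'maxres',np.abs(fu[:-7]).max())
    d=D[-2];print((fk(d[0],p)[1].inv()*Ro.from_euler('xyz',d[2])).as_rotvec())
E
python3 -c "
from h import *
st()";python3 fk.py
```

```text
t7.95 j [-0.553  0.262  1.433  0.517  1.769 -2.295] p [ 485.8 -107.2  318.8] r [ 2.542  0.106 -2.984] F [ 1.4  0.5 -0.8] M [-0.25  0.02  0.05] gap 94.1 ff 0.0
[ 2.212e+02 -3.000e-01  4.241e+02  4.478e+02  4.090e+01  2.626e+02
  3.660e+01] maxres 0.3917314399736824
[-1.30971622e-16  2.08166817e-16 -4.19803081e-16]
```

```bash
cat > plan.py <<'E'
from fk import *
np.set_printoptions(precision=2,suppress=True)
p,_,_=fit()
def Rplate(yaw,roll=0,pitch=0): return rz(yaw)*ry(pitch)*Ro.from_euler('x',roll)
C=np.array([515,-204,76.5]);G=np.array([601.3,237.1,159])
GR=0.24
def poses(sgn,off,gy=0):
    # tool in plate frame: z=plate x rotated by yaw off ; y = sgn*plate z
    z=np.array([np.cos(off),np.sin(off),0]);y=np.array([0,0,sgn]);x=np.cross(y,z)
    Rt=Ro.from_matrix(np.c_[x,y,z]);gp=np.array([-53,gy,0]);tcp=gp+11*z
    return Rt,tcp
if __name__=='__main__':
  for sgn in(1,-1):
    for off in(0,.2,.4,-.3):
      Rt,tc=poses(sgn,off);Rp=Rplate(.196)
      a=ik(C+Rp.apply(tc),Rp*Rt,p,25)
      outs=[]
      for pit in(0,.35):
        Rq=Rplate(GR,np.pi,pit);c=G+rz(GR).apply([6,0,0])+(rz(GR).apply([81,0,0])-Rq.apply([81,0,0]))
        outs.append(ik(c+Rq.apply(tc),Rq*Rt,p,25))
      print(sgn,off,'GRASP',*a,'SEAT',*outs[0],'HOOK',*outs[1])
E
python3 plan.py
```

```text
1 0 GRASP SEAT [ 0.39  0.53  2.21  3.3   1.17 -0.06] HOOK [ 0.38  0.2   2.15  3.44  0.45 -0.22]
1 0.2 GRASP SEAT [ 0.52  0.55  2.16  3.66  1.19 -0.21] HOOK [ 0.5   0.24  2.1   4.03  0.59 -0.7 ]
1 0.4 GRASP SEAT [ 0.62  0.58  2.08  3.99  1.24 -0.35] HOOK
1 -0.3 GRASP SEAT [0.17 0.53 2.21 2.75 1.2  0.15] HOOK [0.18 0.21 2.15 2.42 0.56 0.62]
-1 0 GRASP [-0.99  0.78  2.18  1.95  1.5   0.17] SEAT HOOK
-1 0.2 GRASP [-1.03  0.79  2.07  1.71  1.53  0.27] SEAT HOOK [0.5  0.24 2.1  4.03 0.59 2.44]
-1 0.4 GRASP [-1.03  0.83  1.94  1.52  1.59  0.37] SEAT HOOK
-1 -0.3 GRASP [-0.85  0.77  2.31  2.39  1.53  0.04] SEAT HOOK [ 0.18  0.21  2.15  2.42  0.56 -2.52]
```

```bash
cat > s.py <<'E'
from plan import *
Rt,_=poses(1,0)
for x,y in((455,-200),(455,-120),(455,-260)):
  for Y in(.6,.8,1.0,1.2,1.4):
    print(x,y,Y,*ik(np.array([x,y,76.5]),rz(Y)*Rt,p,14))
G0=G+rz(GR).apply([6,0,0])
for off in(.3,.5,.7,.9):
    R1,tc=poses(1,off)
    for pit in(0,.15,.3):
        Rq=Rplate(GR,np.pi,pit);c=G0+rz(GR).apply([81,0,0])-Rq.apply([81,0,0])
        print('place',off,pit,*ik(c+Rq.apply(tc),Rq*R1,p,14))
E
python3 s.py
```

```text
455 -200 0.6
455 -200 0.8
455 -200 1.0
455 -200 1.2
455 -200 1.4
455 -120 0.6
455 -120 0.8
455 -120 1.0
455 -120 1.2
455 -120 1.4
455 -260 0.6
455 -260 0.8
455 -260 1.0
455 -260 1.2 [-1.01  1.02  1.42  1.05  1.97 -2.54]
455 -260 1.4 [-0.96  1.08  1.28  0.95  2.09 -2.53]
place 0.3 0 [ 0.58  0.57  2.12  3.83  1.21 -0.28]
place 0.3 0.15 [ 0.57  0.42  2.13  3.93  0.97 -0.46]
place 0.3 0.3 [ 0.56  0.31  2.09  4.13  0.75 -0.72]
place 0.5 0 [ 0.66  0.61  2.02  4.13  1.27 -0.42]
place 0.5 0.15
place 0.5 0.3
place 0.7 0
place 0.7 0.15
place 0.7 0.3
place 0.9 0
place 0.9 0.15
place 0.9 0.3
```

```bash
cat > aik.py <<'E'
from plan import *
h,a1,L2,L3,a3,T,dy=p
Le=np.hypot(L3,a3);ga=np.arctan2(a3,L3)
def aik(X,M):
    """X tcp, M 3x3 -> q or None, margin to limits"""
    W=X-T*M[:,2];r=np.hypot(W[0],W[1])
    if r<dy+1:return None
    q1=np.arctan2(W[1],W[0])-np.arcsin(dy/r);u=np.sqrt(r*r-dy*dy)-a1;v=W[2]-h
    c=(u*u+v*v-L2**2-Le**2)/(2*L2*Le)
    if abs(c)>1:return None
    k=np.arccos(c);q3=k-ga  # elbow up
    q2=np.arctan2(u,v)-np.arctan2(Le*np.sin(k),L2+Le*np.cos(k))
    s,cs=np.sin(q1),np.cos(q1);R1=np.array([[cs,-s,0],[s,cs,0],[0,0,1]])
    S,Cc=np.sin(q2+q3),np.cos(q2+q3);R2=np.array([[Cc,0,S],[0,1,0],[-S,0,Cc]])
    N=(R1@R2).T@M
    q5=np.arccos(np.clip(N[2,2],-1,1));q4=np.arctan2(N[1,2],N[0,2]);q6=np.arctan2(N[2,1],-N[2,0])-np.pi/2
    w=lambda a,lo,hi:a+2*np.pi*np.round(((lo+hi)/2-a)/(2*np.pi))
    q=np.array([q1,q2,q3,w(q4,LO[3],HI[3]),q5,w(q6,LO[5],HI[5])])
    return q
def marg(q): return -9 if q is None else min((q-LO).min()if 0 else np.minimum(q-LO,HI-q).min(),9)
if __name__=='__main__':
    q=ik(np.array([455,-260,76.5]),rz(1.2)*poses(1,0)[0],p,14);print(q,aik(np.array([455,-260,76.5]),(rz(1.2)*poses(1,0)[0]).as_matrix()))
    G0=G+rz(GR).apply([6,0,0])
    def place(sgn,off,gy,gx,pit):
        z=np.array([np.cos(off),np.sin(off),0]);y=np.array([0,0,sgn]);Rt=Ro.from_matrix(np.c_[np.cross(y,z),y,z])
        Rq=Rplate(GR,np.pi,pit);c=G0+rz(GR).apply([81,0,0])-Rq.apply([81,0,0]);gp=np.array([gx,gy,0])
        return marg(aik(c+Rq.apply(gp+11*z),(Rq*Rt).as_matrix()))
    def grasp(sgn,off,yaw,gpt):
        z=np.array([np.cos(off),np.sin(off),0]);y=np.array([0,0,sgn]);Rt=Ro.from_matrix(np.c_[np.cross(y,z),y,z]);R=rz(yaw)
        return marg(aik(np.r_[gpt,76.5]+R.apply(11*z),(R*Rt).as_matrix()))
    res=[]
    for sgn in(1,-1):
      for off in np.arange(-1.6,1.61,.1):
        gs=[(-53,g) for g in(-60,0,60)] if abs(off)<.8 else [(-47,-88*np.sign(off))]
        for gx,gy in gs:
          m=min(place(sgn,off,gy,gx,t) for t in(0,.1,.2,.3))
          best=max(((grasp(sgn,off,yaw,(x,y)),yaw,x,y) for yaw in np.arange(-.6,.61,.2) for x in(430,455,475) for y in range(-330,60,30)),key=lambda t:t[0])
          res.append((min(m,best[0]),m,sgn,off,gy,*best))
    res.sort(key=lambda t:-t[0])
    for r in res[:8]:print(np.round(r,2))
    print('counter flips');res=[]
    xs=[(x,y) for x in(430,455,475) for y in range(-340,340,20)]
    for Y in np.arange(-1.6,1.61,.2):
        for sgn in(1,-1):
            b=max((grasp(sgn,0,Y,g),g) for g in xs);print('%.1f %d'%(Y,sgn),np.round(b[0],2),b[1])
E
python3 aik.py
```

```text
[array([-1.01,  1.02,  1.42,  1.05,  1.97, -2.54])] [-1.01  1.02  1.42  1.05  1.97 -2.54]
[   0.23    0.23   -1.     -1.6    88.      0.38    0.6   475.   -330.  ]
[   0.2     0.2    -1.     -1.5    88.      0.35    0.6   475.   -330.  ]
[   0.18    0.18   -1.     -1.4    88.      0.38    0.4   475.   -330.  ]
[   0.15    0.15   -1.     -1.3    88.      0.35    0.4   475.   -330.  ]
[   0.12    0.12   -1.     -1.2    88.      0.38    0.2   475.   -330.  ]
[   0.08    0.08   -1.     -1.1    88.      0.35    0.2   475.   -330.  ]
[   0.06    0.25    1.      0.3    60.      0.06    0.6   475.   -330.  ]
[   0.06    0.06    1.      0.4    60.      0.08    0.6   475.   -330.  ]
counter flips
-1.6 1 0.08 (455, 280)
-1.6 -1 0.13 (430, 300)
-1.4 1 0.03 (430, 320)
-1.4 -1 0.03 (430, 320)
-1.2 1 -0.08 (430, 320)
-1.2 -1 0.23 (430, -340)
-1.0 1 -0.18 (430, 320)
-1.0 -1 0.39 (475, -340)
-0.8 1 -0.31 (430, 320)
-0.8 -1 0.34 (475, -340)
-0.6 1 -0.32 (475, 140)
-0.6 -1 0.32 (475, -340)
-0.4 1 -0.27 (475, 260)
-0.4 -1 0.34 (475, -340)
-0.2 1 -0.26 (475, 320)
-0.2 -1 0.41 (475, -340)
-0.0 1 -0.31 (475, -340)
-0.0 -1 0.5 (475, -340)
0.2 1 -0.21 (475, -340)
0.2 -1 0.61 (475, -340)
0.4 1 -0.11 (475, -340)
0.4 -1 0.74 (475, -340)
0.6 1 -0.02 (475, -340)
0.6 -1 0.89 (475, -340)
0.8 1 0.05 (475, -340)
0.8 -1 1.04 (475, -340)
1.0 1 0.1 (475, -340)
1.0 -1 1.13 (455, -340)
1.2 1 0.13 (475, -340)
1.2 -1 1.12 (475, -260)
1.4 1 0.15 (475, -340)
1.4 -1 1.07 (475, -200)
1.6 1 0.15 (475, -340)
1.6 -1 1.06 (475, -120)
```

```bash
cat > s2.py <<'E'
from aik import *
G0=G+rz(GR).apply([6,0,0])
def toolpose(sgn,off,gy,gx,pit,lift=0,rollx=0,back=0):
    z=np.array([np.cos(off),np.sin(off),0]);y=np.array([0,0,sgn]);Rt=Ro.from_matrix(np.c_[np.cross(y,z),y,z])
    Rq=rz(GR)*ry(pit)*Ro.from_euler('x',np.pi+rollx);c=G0+rz(GR).apply([81-back,0,lift])-Rq.apply([81,0,0]);gp=np.array([gx,gy,0])
    return c+Rq.apply(gp+11*z),(Rq*Rt).as_matrix()
if __name__=='__main__':
  for off in(-.2,-.4,-.6,-.8,-1.0):
    for gy in(0,40):
      print('%.1f %d'%(off,gy),[(pit,round(marg(aik(*toolpose(-1,off,gy,-53,pit))),2)) for pit in(.1,.2,.25,.3,.35,.45)],aik(*toolpose(-1,off,gy,-53,.3)))
E
python3 s2.py
```

```text
-0.2 0 [(0.1, np.float64(-0.46)), (0.2, np.float64(-0.39)), (0.25, np.float64(-0.34)), (0.3, np.float64(-0.28)), (0.35, np.float64(-0.2)), (0.45, np.float64(0.09))] [ 0.24  0.23  2.18  2.77  0.58 -2.83]
-0.2 40 [(0.1, np.float64(-0.4)), (0.2, np.float64(-0.3)), (0.25, np.float64(-0.24)), (0.3, np.float64(-0.16)), (0.35, np.float64(-0.06)), (0.45, np.float64(0.26))] [ 0.13  0.23  2.19  2.59  0.61 -2.71]
-0.4 0 [(0.1, np.float64(-0.26)), (0.2, np.float64(-0.12)), (0.25, np.float64(-0.03)), (0.3, np.float64(0.07)), (0.35, np.float64(0.19)), (0.45, np.float64(0.44))] [ 0.11  0.27  2.15  2.3   0.72 -2.48]
-0.4 40 [(0.1, np.float64(-0.21)), (0.2, np.float64(-0.06)), (0.25, np.float64(0.03)), (0.3, np.float64(0.13)), (0.35, np.float64(0.25)), (0.45, np.float64(0.45))] [ 0.01  0.27  2.15  2.17  0.78 -2.42]
-0.6 0 [(0.1, np.float64(-0.1)), (0.2, np.float64(0.06)), (0.25, np.float64(0.16)), (0.3, np.float64(0.26)), (0.35, np.float64(0.37)), (0.45, np.float64(0.5))] [ 0.01  0.33  2.09  1.98  0.92 -2.29]
-0.6 40 [(0.1, np.float64(-0.06)), (0.2, np.float64(0.1)), (0.25, np.float64(0.19)), (0.3, n
[... 203 characters left out ...]
at64(0.36)), (0.35, np.float64(0.46)), (0.45, np.float64(0.58))] [-0.06  0.41  1.99  1.77  1.12 -2.19]
-0.8 40 [(0.1, np.float64(0.05)), (0.2, np.float64(0.21)), (0.25, np.float64(0.3)), (0.3, np.float64(0.39)), (0.35, np.float64(0.48)), (0.45, np.float64(0.61))] [-0.14  0.43  1.97  1.7   1.17 -2.16]
-1.0 0 [(0.1, np.float64(0.12)), (0.2, np.float64(0.27)), (0.25, np.float64(0.35)), (0.3, np.float64(0.43)), (0.35, np.float64(0.51)), (0.45, np.float64(0.68))] [-0.09  0.51  1.88  1.62  1.31 -2.12]
-1.0 40 [(0.1, np.float64(0.14)), (0.2, np.float64(0.29)), (0.25, np.float64(0.37)), (0.3, np.float64(0.45)), (0.35, np.float64(0.53)), (0.45, np.float64(0.69))] [-0.17  0.53  1.84  1.56  1.36 -2.1 ]
```

```bash
cat > path.py <<'E'
from s2 import *
LIM=np.array([2.22,2.22,2.57,3.14,3.14,3.14])*.7/12
def cur():
    s=manip.read_state();return np.array(s['eef_pos']),Ro.from_euler('xyz',s['eef_rot'])
def run(X,R,rows,verb=1,base=None):
    """rows: list of (dx,dy,dz cm, rx,ry,rz). prints joints, ratio of speed limit"""
    X=np.array(X,float);qp=aik(X,R.as_matrix());mr=0;mm=9
    for i,r in enumerate(rows):
        X=X+np.array(r[:3])*10;R=Ro.from_rotvec(r[3:6])*R;q=aik(X,R.as_matrix())
        if q is None:print('unreach',i,X);return X,R
        k=(np.abs(q-qp)/LIM).max();mr=max(mr,k);mm=min(mm,marg(q))
        if verb and (k>1 or marg(q)<0.03 or i==len(rows)-1 or i%5==4):print(i,q,'spd %.2f mar %.2f'%(k,marg(q)),X)
        qp=q
    print('max spd %.2f min margin %.2f'%(mr,mm));return X,R
def seg(X,R,X2,R2,n):
    w=(R2*R.inv()).as_rotvec()/n;d=(np.array(X2)-X)/10/n
    return [[*np.round(d,2),*np.round(w,3)]]*n
def gpose(C,yaw,off,gx,gy,z=76.5,back=0):
    zz=np.array([np.cos(off),np.sin(off),0]);y=np.array([0,0,-1.]);Rt=Ro.from_matrix(np.c_[np.cross(y,zz),y,zz]);R=rz(yaw)
    return np.r_[C,z]+R.apply(np.array([gx,gy,0])+(11-back)*zz),R*Rt
E
cat > s3.py <<'E'
from path import *
X,R=cur()
for off in(-.7,-.85,-1.0):
    for back in(0,80):
        Xg,Rg=gpose([515,-204],.196,off,-50,0,back=back);print(off,back,Xg,aik(Xg,Rg.as_matrix()))
off=-.85
Xg,Rg=gpose([515,-204],.196,off,-50,0,back=100)
Xa=Xg+[0,0,200];print('direct rotvec',(Rg*R.inv()).as_rotvec())
run(X,R,seg(X,R,Xa,Rg,24))
# via tool pointing left
zt=lambda Y,s:Ro.from_matrix(np.c_[np.cross([0,0,s],[np.cos(Y),np.sin(Y),0]),[0,0,s],[np.cos(Y),np.sin(Y),0]])
for s in(-1,):
    Rm=zt(1.2,s);Xm=np.array([430,-80,330.]);r1=seg(X,R,Xm,Rm,20);print('via',r1[0]);X2,R2=run(X,R,r1);r2=seg(X2,R2,Xa,Rg,22);print(r2[0]);run(X2,R2,r2)
E
python3 s3.py
```

```text
-0.7 0 [ 475.59 -219.05   76.5 ] [-0.5   0.77  2.36  3.15  1.56 -0.  ]
-0.7 80 [ 405.54 -180.42   76.5 ] [-0.5   0.84  2.52  3.15  1.78  0.  ]
-0.85 0 [ 474.69 -220.43   76.5 ] [-0.36  0.77  2.33  3.44  1.54 -0.01]
-0.85 80 [ 411.2  -171.76   76.5 ] [-0.24  0.81  2.48  3.56  1.71  0.06]
-1.0 0 [ 473.59 -221.66   76.5 ] [-0.24  0.77  2.29  3.71  1.5  -0.04]
-1.0 80 [ 418.08 -164.05   76.5 ] [-0.05  0.78  2.41  3.9   1.61  0.04]
direct rotvec [-1.91 -1.06  0.32]
4 [-0.47  0.03  1.63  0.28  1.43 -2.4 ] spd 0.40 mar 0.15 [ 466.85 -118.15  309.79]
9 [-0.36 -0.19  1.89  0.    1.03 -2.37] spd 0.45 mar 0.18 [ 447.85 -129.15  300.79]
14 [-0.23 -0.36  2.17 -0.51  0.64 -2.07] spd 0.77 mar 0.35 [ 428.85 -140.15  291.79]
16 [-0.18 -0.4   2.28 -0.89  0.52 -1.77] spd 1.15 mar 0.15 [ 421.25 -144.55  288.19]
17 [-0.16 -0.41  2.33 -1.14  0.49 -1.55] spd 1.36 mar -0.10 [ 417.45 -146.75  286.39]
18 [-0.15 -0.41  2.39 -1.42  0.49 -1.32] spd 1.51 mar -0.38 [ 413.65 -148.95  284.59]
19 [-0.14 -0.4   2.44  4.58  0.51 -1.07] spd 32.77 mar -0.40 [ 409.85 -151.15  282.79]
20 [-0.14 -0.37  2.49  4.32  0.57 -0.8
[... 1952 characters left out ...]
2.6   2.14  1.07  0.65] spd 0.64 mar -0.08 [ 405.85 -134.65  293.29]
15 [-0.82 -0.3   2.63  2.29  0.98  0.58] spd 0.80 mar -0.11 [ 404.25 -138.35  290.79]
16 [-0.73 -0.32  2.65  2.47  0.89  0.46] spd 1.00 mar -0.13 [ 402.65 -142.05  288.29]
17 [-0.63 -0.32  2.66  2.7   0.82  0.31] spd 1.25 mar -0.14 [ 401.05 -145.75  285.79]
18 [-0.52 -0.31  2.66  2.96  0.79  0.12] spd 1.45 mar -0.14 [ 399.45 -149.45  283.29]
19 [-0.41 -0.28  2.65  3.24  0.81 -0.07] spd 1.49 mar -0.13 [ 397.85 -153.15  280.79]
20 [-0.31 -0.24  2.64  3.48  0.86 -0.23] spd 1.36 mar -0.12 [ 396.25 -156.85  278.29]
21 [-0.21 -0.2   2.62  3.69  0.94 -0.36] spd 1.15 mar -0.10 [ 394.65 -160.55  275.79]
max spd 1.49 min margin -0.14
```

```bash
cat > jp.py <<'E'
from path import *
def jrows(X,R,q2,n,dec=(2,3),ease=True,turns=None):
    q1=aik(np.array(X),R.as_matrix());rows=[];X=np.array(X,float)
    for i in range(1,n+1):
        q=q1+(q2-q1)*i/n;Xn,Rn=fk(q,p)
        d=np.round((Xn-X)/10,dec[0]);w=np.round((Rn*R.inv()).as_rotvec(),dec[1])
        rows.append([*d,*w]);X=X+d*10;R=Ro.from_rotvec(w)*R
    return rows,X,R
def fmt(rows,f): return ', '.join(', '.join('%g'%v for v in [*r,f]) for r in rows)
E
cat > s4.py <<'E'
from jp import *
X,R=cur()
B=[515,-204]
for Xw in([475,-220,200],[440,-195,160],[440,-195,125],[411,-172,110],[411,-172,76.5],[430,-186,100]):
    print(Xw,aik(np.array(Xw,float),gpose(B,.196,-.85,-50,0)[1].as_matrix()))
Rg=gpose(B,.196,-.85,-50,0)[1]
q2=aik(np.array([475,-220,200.]),Rg.as_matrix())
q1=aik(X,R.as_matrix())
for i in range(0,25,3):
    q=q1+(q2-q1)*i/24;x,r=fk(q,p);zt=r.as_matrix()[:,2];print(i,q,x,'z',zt,'W',x-262*zt)
rows,X2,R2=jrows(X,R,q2,24,(1,2));run(X,R,rows);print(fmt(rows,.6))
E
python3 s4.py
```

```text
[475, -220, 200] [-0.36  0.3   2.42  3.47  1.17 -0.13]
[440, -195, 160] [-0.31  0.43  2.5   3.49  1.37 -0.07]
[440, -195, 125] [-0.31  0.59  2.47  3.49  1.49 -0.03]
[411, -172, 110] [-0.24  0.66  2.52  3.55  1.61  0.02]
[411, -172, 76.5] [-0.24  0.81  2.48  3.56  1.71  0.06]
[430, -186, 100] [-0.28  0.7   2.47  3.51  1.59  0.01]
0 [-0.55  0.26  1.43  0.52  1.77 -2.29] [ 485.85 -107.15  318.79] z [-0.    0.57 -0.82] W [ 486.44 -256.68  533.93]
3 [-0.53  0.27  1.56  0.89  1.69 -2.02] [519.51 -27.12 326.8 ] z [ 0.15  0.8  -0.58] W [ 480.73 -237.55  478.  ]
6 [-0.5   0.27  1.68  1.25  1.62 -1.75] [551.21  22.65 353.76] z [ 0.32  0.91 -0.27] W [ 468.27 -215.56  424.6 ]
9 [-0.48  0.28  1.8   1.62  1.55 -1.48] [580.8   34.98 383.14] z [0.5  0.86 0.03] W [ 449.19 -191.4   374.58]
12 [-0.45  0.28  1.93  1.99  1.47 -1.21] [604.08  11.05 398.46] z [0.69 0.67 0.27] W [ 423.71 -165.71  328.7 ]
15 [-0.43  0.29  2.05  2.36  1.4  -0.94] [613.33 -40.55 387.81] z [0.84 0.38 0.38] W [ 392.21 -139.17  287.68]
18 [-0.41  0.29  2.17  2.73  1.32 -0.67] [ 599.35 -106.21  346.97] z [0.93 0.02 0.36] W [ 355.1
[... 925 characters left out ...]
4, 0.07, -0.08, 0.6, 0.9, 0.4, 1, 0.15, 0.07, -0.08, 0.6, 1, 0, 0.9, 0.14, 0.07, -0.07, 0.6, 0.9, -0.4, 0.8, 0.16, 0.07, -0.07, 0.6, 0.8, -0.8, 0.5, 0.15, 0.08, -0.06, 0.6, 0.6, -1.2, 0.3, 0.16, 0.07, -0.06, 0.6, 0.5, -1.5, -0.1, 0.17, 0.07, -0.06, 0.6, 0.4, -1.7, -0.3, 0.16, 0.07, -0.06, 0.6, 0, -1.9, -0.7, 0.17, 0.06, -0.05, 0.6, -0.1, -2.1, -1, 0.17, 0.05, -0.06, 0.6, -0.5, -2.3, -1.4, 0.18, 0.05, -0.06, 0.6, -0.7, -2.2, -1.7, 0.17, 0.04, -0.06, 0.6, -1.2, -2.2, -2, 0.17, 0.03, -0.06, 0.6, -1.5, -2.2, -2.2, 0.17, 0.02, -0.07, 0.6, -1.8, -2, -2.4, 0.17, 0.01, -0.07, 0.6, -2.3, -1.9, -2.6, 0.17, 0.01, -0.08, 0.6, -2.7, -1.7, -2.7, 0.16, -0, -0.09, 0.6, -3, -1.4, -2.8, 0.15, -0.01, -0.1, 0.6
```

```bash
cat >> s4.py <<'E'
print('=====')
rows,X2,R2=jrows(X,R,q2,36,(1,2));run(X,R,rows,0);print(max(np.linalg.norm(r[3:]) for r in rows));print(fmt(rows[:18],.6));print();print(fmt(rows[18:],.6))
E
python3 s4.py | sed -n '/=====/,$p'
```

```text
=====
max spd 0.50 min margin 0.10
0.132664991614216
0.8, 2, -0.1, 0.08, 0.01, -0.06, 0.6, 0.7, 1.9, 0.1, 0.07, 0.01, -0.07, 0.6, 0.8, 1.7, 0.3, 0.08, 0.01, -0.06, 0.6, 0.7, 1.6, 0.3, 0.09, 0.03, -0.06, 0.6, 0.7, 1.5, 0.4, 0.08, 0.02, -0.06, 0.6, 0.7, 1.4, 0.6, 0.09, 0.03, -0.07, 0.6, 0.7, 1.1, 0.6, 0.08, 0.04, -0.06, 0.6, 0.7, 1, 0.6, 0.09, 0.03, -0.05, 0.6, 0.7, 0.8, 0.7, 0.09, 0.04, -0.06, 0.6, 0.7, 0.6, 0.7, 0.1, 0.04, -0.06, 0.6, 0.7, 0.4, 0.7, 0.09, 0.05, -0.05, 0.6, 0.6, 0.2, 0.6, 0.1, 0.05, -0.05, 0.6, 0.7, 0.1, 0.6, 0.09, 0.04, -0.05, 0.6, 0.6, -0.2, 0.6, 0.11, 0.05, -0.05, 0.6, 0.6, -0.3, 0.5, 0.1, 0.05, -0.04, 0.6, 0.5, -0.5, 0.4, 0.1, 0.05, -0.04, 0.6, 0.5, -0.7, 0.2, 0.11, 0.05, -0.05, 0.6, 0.4, -0.8, 0.2, 0.1, 0.05, -0.04, 0.6

0.4, -0.9, -0, 0.11, 0.04, -0.03, 0.6, 0.3, -1.1, -0.1, 0.11, 0.05, -0.04, 0.6, 0.2, -1.2, -0.3, 0.11, 0.04, -0.04, 0.6, 0, -1.3, -0.4, 0.12, 0.04, -0.04, 0.6, 0, -1.3, -0.6, 0.11, 0.04, -0.03, 0.6, -0.1, -1.4, -0.7, 0.11, 0.04, -0.04, 0.6, -0.3, -1.5, -0.9, 0.12, 0.03, -0.04, 0.6, -0.4, -1.5, -1, 0.12, 0.03, -0.04, 0.6, -0.5, -1.5, -1.2, 0.11, 0.02, -0.04, 0.6, -0.8, -1.5, -1.3, 0.12, 0.02, -0.04, 0.6, -0.8, -1.5, -1.4, 0.11, 0.02, -0.04, 0.6, -1.1, -1.4, -1.5, 0.12, 0.02, -0.05, 0.6, -1.2, -1.4, -1.6, 0.11, 0.01, -0.05, 0.6, -1.4, -1.3, -1.7, 0.11, 0, -0.05, 0.6, -1.5, -1.2, -1.7, 0.11, 0.01, -0.05, 0.6, -1.7, -1.1, -1.8, 0.1, -0, -0.06, 0.6, -1.9, -1.1, -1.8, 0.11, -0.01, -0.06, 0.6, -2.1, -0.9, -1.9, 0.1, -0, -0.07, 0.6
```

>>> jog_arm(
  rows=[0.8, 2, -0.1, 0.08, 0.01, -0.06, 0.6, 0.7, 1.9, 0.1, 0.07, 0.01, -0.07, 0.6, 0.8, 1.7, 0.3, 0.08, 0.01, -0.06, 0.6, 0.7, 1.6, 0.3, 0.09, 0.03, -0.06, 0.6, 0.7, 1.5, 0.4, 0.08, 0.02, -0.06, 0.6, 0.7, 1.4, 0.6, 0.09, 0.03, -0.07, 0.6, 0.7, 1.1, 0.6, 0.08, 0.04, -0.06, 0.6, 0.7, 1, 0.6, 0.09, 0.03, -0.05, 0.6, 0.7, 0.8, 0.7, 0.09, 0.04, -0.06, 0.6, 0.7, 0.6, 0.7, 0.1, 0.04, -0.06, 0.6, 0.7, 0.4, 0.7, 0.09, 0.05, -0.05, 0.6, 0.6, 0.2, 0.6, 0.1, 0.05, -0.05, 0.6, 0.7, 0.1, 0.6, 0.09, 0.04, -0.05, 0.6, 0.6, -0.2, 0.6, 0.11, 0.05, -0.05, 0.6, 0.6, -0.3, 0.5, 0.1, 0.05, -0.04, 0.6, 0.5, -0.5, 0.4, 0.1, 0.05, -0.04, 0.6, 0.5, -0.7, 0.2, 0.11, 0.05, -0.05, 0.6, 0.4, -0.8, 0.2, 0.1, 0.05, -0.04, 0.6],
)

```text
clock: 9.45
eef_pos: [604.3, 12.9, 400.4]
eef_rot: [1.081, -1.0, 2.776]
wrist_force: [0.6, -0.6, 0.6]
finger_gap: 37.4
finger_force: 0.0
```

>>> jog_arm(
  rows=[0.4, -0.9, 0, 0.11, 0.04, -0.03, 0.6, 0.3, -1.1, -0.1, 0.11, 0.05, -0.04, 0.6, 0.2, -1.2, -0.3, 0.11, 0.04, -0.04, 0.6, 0, -1.3, -0.4, 0.12, 0.04, -0.04, 0.6, 0, -1.3, -0.6, 0.11, 0.04, -0.03, 0.6, -0.1, -1.4, -0.7, 0.11, 0.04, -0.04, 0.6, -0.3, -1.5, -0.9, 0.12, 0.03, -0.04, 0.6, -0.4, -1.5, -1, 0.12, 0.03, -0.04, 0.6, -0.5, -1.5, -1.2, 0.11, 0.02, -0.04, 0.6, -0.8, -1.5, -1.3, 0.12, 0.02, -0.04, 0.6, -0.8, -1.5, -1.4, 0.11, 0.02, -0.04, 0.6, -1.1, -1.4, -1.5, 0.12, 0.02, -0.05, 0.6, -1.2, -1.4, -1.6, 0.11, 0.01, -0.05, 0.6, -1.4, -1.3, -1.7, 0.11, 0, -0.05, 0.6, -1.5, -1.2, -1.7, 0.11, 0.01, -0.05, 0.6, -1.7, -1.1, -1.8, 0.1, 0, -0.06, 0.6, -1.9, -1.1, -1.8, 0.11, -0.01, -0.06, 0.6, -2.1, -0.9, -1.9, 0.1, 0, -0.07, 0.6],
)

```text
clock: 10.95
eef_pos: [475.1, -218.3, 201.3]
eef_rot: [-1.542, -0.031, -2.218]
wrist_force: [0.2, -0.7, 0.5]
finger_gap: 37.7
finger_force: 0.0
```

```bash
python3 - <<'E'
from h import *
st();im,d,m=snap('top','top2');im2,d,m=snap('side','side2')
cv2.imwrite('pics/ts2.png',np.hstack([im[200:440,300:560],cv2.resize(im2[180:420,260:520],None,fx=1,fy=1)]))
E
```

```text
t10.95 j [-0.358  0.328  2.422  3.449  1.224 -0.147] p [ 475.1 -218.3  201.3] r [-1.542 -0.031 -2.218] F [ 0.2 -0.7  0.5] M [0.37 0.37 0.  ] gap 37.7 ff 0.0
```

View pics/ts2.png

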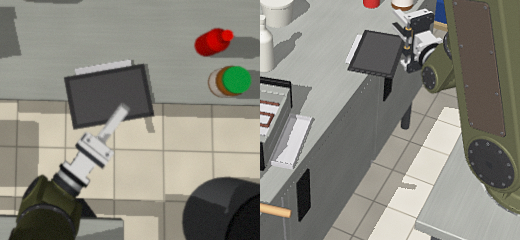

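```bash
cat > q2.py <<'E'
from h import *
np.set_printoptions(precision=1,suppress=True)
def f(name,box):
    im,d,m=load(name);x0,y0,x1,y1=box
    g=im.astype(int);mask=((g.max(2)<95)&(g.max(2)-g.min(2)<12)).astype(np.uint8);k=np.zeros_like(mask);k[y0:y1,x0:x1]=1;mask*=k
    mask=cv2.morphologyEx(mask,cv2.MORPH_OPEN,np.ones((3,3),np.uint8))
    n,l,s,_=cv2.connectedComponentsWithStats(mask)
    pts=np.argwhere(np.isin(l,[i for i in range(1,n) if s[i,4]>150]))[:,::-1].astype(np.int32)
    hq=cv2.approxPolyDP(cv2.convexHull(pts),5,True).reshape(-1,2);r=cv2.minAreaRect(pts);P=onplane(m,cv2.boxPoints(r),80.5)
    print(name,s[1:],hq.tolist(),'\n',P,P.mean(0),np.linalg.norm(P[1]-P[0]),np.linalg.norm(P[2]-P[1]));H=onplane(m,hq,80.5);print(H)
f('top0',(350,215,455,295));f('top2',(355,255,458,332))
E
python3 q2.py
```

```text
top0 [[ 357  224   89   64 4252]] [[445, 274], [366, 287], [357, 237], [435, 224]] 
 [[ 654.5  -71.4   80.5]
 [ 694.7 -271.6   80.5]
 [ 565.7 -293.3   80.5]
 [ 526.1  -95.8   80.5]] [ 610.2 -183.1   80.5] 204.1710035709829 130.90013443953364
[[ 566.5 -291.    80.5]
 [ 530.1  -97.7   80.5]
 [ 653.8  -73.8   80.5]
 [ 690.7 -267.2   80.5]]
top2 [[ 364  264   90   65 4060]] [[453, 315], [374, 328], [364, 278], [443, 264]] 
 [[ 555.   -91.1   80.5]
 [ 594.5 -292.3   80.5]
 [ 466.6 -313.2   80.5]
 [ 427.8 -114.7   80.5]] [ 511.  -202.8   80.5] 205.06252075060533 129.59384232974742
[[ 467.  -309.6   80.5]
 [ 431.  -118.3   80.5]
 [ 552.1  -92.5   80.5]
 [ 591.1 -286.3   80.5]]
```

```bash
cat > s5.py <<'E'
from jp import *
X,R=cur()
B=[513.5,-201.5];yw=.192
Xg,Rg=gpose(B,yw,-.85,-50,0)
z=Rg.as_matrix()[:,2]
Xp=Xg-75*z
print('grasp',Xg,'pre',Xp,'rot',(Rg*R.inv()).as_rotvec())
w1=Xg-45*z+[0,0,50];r1=seg(X,R,w1,Rg,9);X1,R1=run(X,R,r1);print(fmt(r1[:1],.6))
r2=seg(X1,R1,Xp+[0,0,20],Rg,4);X2,R2=run(X1,R1,r2);print(fmt(r2[:1],.6))
r3=seg(X2,R2,Xp,Rg,2);X3,R3=run(X2,R2,r3);print(fmt(r3[:1],.6))
r4=seg(X3,R3,Xg,Rg,8);X4,R4=run(X3,R3,r4);print(fmt(r4[:1],.6))
E
python3 s5.py
```

```text
grasp [ 473.12 -217.77   76.5 ] pre [ 413.78 -171.9    76.5 ] rot [ 0.04  0.   -0.01]
4 [-0.32  0.46  2.46  3.47  1.37 -0.09] spd 0.22 mar 0.06 [ 454.28 -202.69  159.71]
8 [-0.29  0.58  2.48  3.5   1.49 -0.03] spd 0.25 mar 0.04 [ 437.88 -190.69  126.91]
max spd 0.25 min margin 0.04
-0.41, 0.3, -0.82, 0.005, 0, -0.001, 0.6
1 [-0.26  0.65  2.49  3.53  1.57  0.  ] spd 0.27 mar 0.03 [ 425.88 -181.29  111.71]
2 [-0.25  0.69  2.5   3.55  1.61  0.02] spd 0.28 mar 0.02 [ 419.88 -176.59  104.11]
3 [-0.23  0.72  2.5   3.57  1.65  0.03] spd 0.29 mar 0.02 [ 413.88 -171.89   96.51]
max spd 0.29 min margin 0.02
-0.6, 0.47, -0.76, -0, 0, -0.001, 0.6
1 [-0.23  0.81  2.47  3.57  1.7   0.06] spd 0.33 mar 0.05 [ 413.88 -171.89   76.51]
max spd 0.34 min margin 0.03
-0, -0, -1, -0, 0, 0, 0.6
4 [-0.31  0.78  2.39  3.49  1.6   0.01] spd 0.11 mar 0.13 [ 450.88 -200.39   76.51]
7 [-0.35  0.77  2.34  3.45  1.54 -0.01] spd 0.12 mar 0.18 [ 473.08 -217.49   76.51]
max spd 0.14 min margin 0.06
0.74, -0.57, -0, -0, 0, 0, 0.6
```

>>> jog_arm(
  rows=[-0.4, 0.3, -0.8, 0.005, 0, 0, 0.65, -0.4, 0.3, -0.8, 0.005, 0, 0, 0.65, -0.4, 0.3, -0.8, 0.005, 0, 0, 0.65, -0.4, 0.3, -0.8, 0.005, 0, -0.005, 0.65, -0.4, 0.3, -0.8, 0.005, 0, 0, 0.65, -0.4, 0.3, -0.8, 0.005, 0, 0, 0.65, -0.4, 0.3, -0.8, 0.005, 0, 0, 0.65, -0.4, 0.3, -0.8, 0.005, 0, -0.005, 0.65, -0.4, 0.3, -0.8, 0, 0, 0, 0.65, -0.6, 0.5, -0.5, 0, 0, 0, 0.65, -0.6, 0.5, -0.5, 0, 0, 0, 0.65, -0.6, 0.5, -1, 0, 0, 0, 0.65, -0.6, 0.4, -1, 0, 0, 0, 0.65, 0, 0, -1, 0, 0, 0, 0.65, 0, 0, -1, 0, 0, 0, 0.65, 0, 0, 0, 0, 0, 0, 0.65],
)

```text
clock: 12.38
eef_pos: [417.0, -171.9, 78.9]
eef_rot: [-1.564, -0.005, -2.223]
wrist_force: [-0.0, 0.1, -0.6]
finger_gap: 33.0
finger_force: 0.0
```

```bash
python3 - <<'E'
from jp import *
st();X,R=cur();Xg,Rg=gpose([513.5,-201.5],.192,-.85,-50,0);print(Xg-X,(Rg*R.inv()).as_rotvec())
E
```

```text
t12.38 j [-0.24  0.81  2.47  3.56  1.7   0.05] p [ 417.  -171.9   78.9] r [-1.56 -0.01 -2.22] F [-0.   0.1 -0.6] M [ 0.36  0.38 -0.04] gap 33.0 ff 0.0
[ 56.14 -45.88  -2.42] [ 0.01  0.   -0.01]
```

>>> jog_arm(
  newtons=50,
  rows=[0.7, -0.6, -0.1, 0.005, 0, 0, 0.65, 0.7, -0.6, -0.1, 0.005, 0, 0, 0.65, 0.7, -0.6, 0, 0, 0, -0.005, 0.65, 0.7, -0.6, 0, 0, 0, 0, 0.65, 0.7, -0.6, 0, 0, 0, 0, 0.65, 0.7, -0.5, 0, 0, 0, 0, 0.65, 0.7, -0.5, 0, 0, 0, 0, 0.65, 0.7, -0.5, 0, 0, 0, 0, 0.65, 0, 0, 0, 0, 0, 0, 0.65, 0, 0, 0, 0, 0, 0, 0.65, 0, 0, 0, 0, 0, 0, 1, 0, 0, 0, 0, 0, 0, 1, 0, 0, 0, 0, 0, 0, 1, 0, 0, 0, 0, 0, 0, 1, 0, 0, 0, 0, 0, 0, 1, 0, 0, 0, 0, 0, 0, 1],
)

```text
clock: 13.72
eef_pos: [470.9, -217.7, 77.1]
eef_rot: [-1.573, 0.003, -2.233]
wrist_force: [-0.1, -0.0, -4.7]
finger_gap: 7.4
finger_force: 50.0
```

```bash
python3 - <<'E'
from jp import *
st();X,R=cur();Xg,Rg=gpose([513.5,-201.5],.192,-.85,-50,0);print(Xg-X,(Rg*R.inv()).as_rotvec())
E
```

```text
t13.72 j [-0.35  0.77  2.34  3.46  1.54 -0.01] p [ 470.9 -217.7   77.1] r [-1.57  0.   -2.23] F [-0.1 -0.  -4.7] M [0.83 1.28 0.04] gap 7.4 ff 50.0
[ 2.23 -0.02 -0.58] [-0.  0.  0.]
```

```bash
cat > hold.py <<'E'
from jp import *
PX=np.array([470.9,-217.7,77.1]);PR=Ro.from_euler('xyz',[-1.573,.003,-2.233])
PC=np.array([513.5,-201.5,76.8]);PP=rz(.192)
RT=PP.inv()*PR;TC=PP.inv().apply(PX-PC)   # tool in plate
GO=np.array([601.3,237.1,0])
def place_pose(gx,zc,pit,gy=0,yaw=0,RT=RT,TC=TC):
    Rq=rz(GR+yaw)*ry(pit)*Ro.from_euler('x',np.pi)
    c=GO+rz(GR).apply([gx,gy,0])+[0,0,zc]-Rq.apply([65,0,4]);return c+Rq.apply(TC),Rq*RT
def plate_of(X,R):
    Rp=R*RT.inv();return X-Rp.apply(TC),Rp
CORN=np.array([[a,b,0] for a in(-65,81) for b in(-100,100)],float)
def show(q):
    X,R=fk(q,p);c,Rp=plate_of(X,R);P=c+Rp.apply(CORN);z=R.as_matrix()[:,2]
    M=R.as_matrix();bd=np.array([X-z*89+M[:,1]*s for s in(-88,88)])
    print(q,'c',c.round(0),'minz %.0f'%P[:,2].min(),'x %.0f..%.0f y %.0f..%.0f'%(P[:,0].min(),P[:,0].max(),P[:,1].min(),P[:,1].max()),'bodyz %.0f'%bd[:,2].min(),'W',(X-262*z).round(0))
E
cat > s6.py <<'E'
from hold import *
print('RT off',TC)
for g in((30,215,.35),(30,175,.35),(30,160,.3),(71,158,.3),(71,156,.2),(71,155,.12)):
    X,R=place_pose(*g);q=aik(X,R.as_matrix());print(g,'marg %.2f'%marg(q),end=' ');show(q)
X0,R0=cur();X1=X0+[0,0,150]
q0=aik(X1,R0.as_matrix());print('lift',marg(q0));show(q0)
Xe,Re=place_pose(0,270,.4);qe=aik(Xe,Re.as_matrix());print('joint path')
for t in np.linspace(0,1,13):show(q0+(qe-q0)*t)
E
python3 s6.py
```

```text
RT off [-44.91  -7.77   0.3 ]
(30, 215, 0.35) marg 0.49 [-0.1   0.24  2.03  1.62  1.16 -1.97] c [572. 230. 241.] minz 213 x 489..670 y 118..345 bodyz 193 W [419.  -3. 315.]
(30, 175, 0.35) marg 0.47 [-0.1   0.32  2.05  1.66  1.17 -2.08] c [572. 230. 201.] minz 173 x 489..670 y 118..345 bodyz 153 W [419.  -3. 275.]
(30, 160, 0.3) marg 0.35 [-0.1   0.38  2.07  1.72  1.2  -2.2 ] c [571. 230. 183.] minz 159 x 487..670 y 118..345 bodyz 129 W [415.  -4. 246.]
(71, 158, 0.3) marg 0.38 [-0.07  0.45  1.96  1.73  1.17 -2.17] c [611. 239. 181.] minz 157 x 527..710 y 128..355 bodyz 127 W [455.   6. 244.]
(71, 156, 0.2) marg 0.21 [-0.07  0.5   1.98  1.81  1.23 -2.34] c [609. 239. 173.] minz 157 x 524..710 y 127..355 bodyz 107 W [448.   4. 215.]
(71, 155, 0.12) marg 0.08 [-0.08  0.55  1.99  1.86  1.29 -2.47] c [608. 239. 167.] minz 157 x 522..710 y 126..355 bodyz 91 W [444.   3. 192.]
lift 0.08875620606143197
[-0.35  0.2   2.43  3.5   1.08 -0.17] c [ 513. -202.  227.] minz 227 x 431..612 y -312..-88 bodyz 139 W [264. -57. 228.]
joint path
[-0.35  0.2   2.43  3.5   1.08 -0.17] c [ 513. -202.  227.]
[... 764 characters left out ...]
.]
[-0.21  0.12  2.2   2.33  1.13 -1.08] c [604. 101. 318.] minz 189 x 505..713 y 44..163 bodyz 330 W [351. -38. 308.]
[-0.19  0.11  2.17  2.17  1.14 -1.21] c [596. 135. 319.] minz 197 x 509..695 y 59..215 bodyz 314 W [361. -33. 322.]
[-0.17  0.1   2.13  2.    1.15 -1.34] c [585. 164. 317.] minz 210 x 511..672 y 73..259 bodyz 297 W [371. -27. 336.]
[-0.15  0.09  2.1   1.83  1.15 -1.47] c [573. 189. 313.] minz 227 x 512..647 y 87..294 bodyz 280 W [380. -22. 351.]
[-0.14  0.08  2.07  1.67  1.16 -1.6 ] c [559. 209. 307.] minz 247 x 494..638 y 100..321 bodyz 267 W [388. -15. 367.]
[-0.12  0.07  2.03  1.5   1.17 -1.73] c [545. 223. 299.] minz 267 x 463..641 y 112..338 bodyz 258 W [395.  -9. 383.]
```

```bash
cat > s7.py <<'E'
from hold import *
X0,R0=cur();lift=[[0,0,1.5,0,0,0]]*10
X1,R1=run(X0,R0,lift);q0=aik(X1,R1.as_matrix())
Xe,Re=place_pose(0,270,.4);qe=aik(Xe,Re.as_matrix());qm=(q0+qe)/2;qm[1]-=.12;qm[2]+=.02
for t in np.linspace(0,1,7):show(q0+(qm-q0)*t)
for t in np.linspace(0,1,7):show(qm+(qe-qm)*t)
a,X2,R2=jrows(X1,R1,qm,15,(1,2));run(X1,R1,a,0);b,X3,R3=jrows(X2,R2,qe,15,(1,2));run(X2,R2,b,0);print(X3-Xe,(Re*R3.inv()).as_rotvec())
print(max(np.linalg.norm(r[3:]) for r in a+b));print(fmt(a,1));print();print(fmt(b,1))
E
python3 s7.py
```

```text
4 [-0.35  0.48  2.41  3.47  1.33 -0.08] spd 0.45 mar 0.11 [ 470.9  -217.75  152.08]
9 [-0.35  0.2   2.43  3.5   1.08 -0.17] spd 0.43 mar 0.09 [ 470.9  -217.75  227.08]
max spd 0.45 min margin 0.09
[-0.35  0.2   2.43  3.5   1.08 -0.17] c [ 513. -202.  227.] minz 227 x 431..612 y -312..-88 bodyz 139 W [264. -57. 228.]
[-0.33  0.17  2.4   3.33  1.09 -0.3 ] c [ 545. -158.  258.] minz 231 x 450..655 y -271..-39 bodyz 171 W [276. -55. 242.]
[-0.31  0.13  2.37  3.17  1.1  -0.43] c [ 568. -112.  287.] minz 233 x 464..687 y -219..2 bodyz 206 W [288. -53. 257.]
[-0.29  0.1   2.34  3.    1.1  -0.56] c [583. -65. 313.] minz 233 x 474..706 y -157..35 bodyz 244 W [298. -50. 274.]
[-0.27  0.07  2.31  2.83  1.11 -0.69] c [591. -19. 336.] minz 234 x 480..714 y -89..59 bodyz 284 W [307. -47. 291.]
[-0.25  0.04  2.28  2.67  1.12 -0.82] c [592.  26. 356.] minz 237 x 484..712 y -17..76 bodyz 326 W [316. -43. 309.]
[-0.23  0.01  2.25  2.5   1.13 -0.95] c [588.  68. 371.] minz 244 x 486..702 y 30..111 bodyz 367 W [323. -38. 328.]
[-0.23  0.01  2.25  2.5   1.13 -0.95] c [588.  68. 371.] minz 244 x 486..702 
[... 1291 characters left out ...]
 1.9, 0.9, -0.1, -0.02, 0.04, 1, -0.1, 1.9, 0.7, -0.1, -0.03, 0.04, 1, -0.3, 1.9, 0.7, -0.1, -0.03, 0.03, 1

0, 1.7, -0.1, -0.1, -0.02, 0.04, 1, -0.1, 1.7, -0.2, -0.1, -0.03, 0.04, 1, -0.1, 1.5, -0.3, -0.09, -0.02, 0.03, 1, -0.2, 1.6, -0.4, -0.1, -0.03, 0.04, 1, -0.3, 1.4, -0.4, -0.09, -0.04, 0.04, 1, -0.4, 1.4, -0.5, -0.1, -0.03, 0.05, 1, -0.3, 1.2, -0.5, -0.09, -0.04, 0.04, 1, -0.5, 1.2, -0.7, -0.09, -0.04, 0.04, 1, -0.4, 1.1, -0.6, -0.09, -0.04, 0.05, 1, -0.5, 0.9, -0.7, -0.09, -0.05, 0.05, 1, -0.6, 0.9, -0.8, -0.08, -0.04, 0.05, 1, -0.5, 0.7, -0.8, -0.09, -0.05, 0.05, 1, -0.5, 0.7, -0.8, -0.08, -0.05, 0.05, 1, -0.6, 0.5, -0.9, -0.08, -0.05, 0.05, 1, -0.5, 0.4, -0.9, -0.08, -0.05, 0.06, 1
```

>>> jog_arm(
  newtons=60,
  rows=[0, 0, 0.5, 0, 0, 0, 1, 0, 0, 1, 0, 0, 0, 1, 0, 0, 1.5, 0, 0, 0, 1, 0, 0, 1.5, 0, 0, 0, 1, 0, 0, 1.5, 0, 0, 0, 1, 0, 0, 1.5, 0, 0, 0, 1, 0, 0, 1.5, 0, 0, 0, 1, 0, 0, 1.5, 0, 0, 0, 1, 0, 0, 1.5, 0, 0, 0, 1, 0, 0, 1.5, 0, 0, 0, 1, 0, 0, 1, 0, 0, 0, 1, 0, 0, 0.5, 0, 0, 0, 1, 0, 0, 0, 0, 0, 0, 1, 0, 0, 0, 0, 0, 0, 1],
)

```text
clock: 14.88
eef_pos: [470.9, -217.8, 227.4]
eef_rot: [-1.571, 0.003, -2.233]
wrist_force: [0.0, -0.5, -5.2]
finger_gap: 7.6
finger_force: 60.0
```

>>> jog_arm(
  rows=[1.5, 1.4, 1.5, -0.08, 0.02, 0.06, 1, 1.3, 1.6, 1.5, -0.09, 0.01, 0.07, 1, 1.3, 1.6, 1.4, -0.09, 0.01, 0.05, 1, 1.1, 1.7, 1.4, -0.09, 0.01, 0.06, 1, 0.9, 1.8, 1.4, -0.09, 0, 0.05, 1, 0.9, 1.8, 1.4, -0.1, 0.01, 0.06, 1, 0.6, 1.8, 1.2, -0.1, -0.01, 0.05, 1, 0.6, 1.9, 1.3, -0.1, 0, 0.04, 1, 0.4, 1.9, 1.1, -0.09, -0.01, 0.05, 1, 0.3, 2, 1.1, -0.11, -0.01, 0.04, 1, 0.2, 1.9, 1, -0.1, -0.02, 0.05, 1, 0.1, 1.9, 0.9, -0.1, -0.02, 0.04, 1, -0.1, 1.9, 0.9, -0.1, -0.02, 0.04, 1, -0.1, 1.9, 0.7, -0.1, -0.03, 0.04, 1, -0.3, 1.9, 0.7, -0.1, -0.03, 0.03, 1],
)

```text
clock: 16.13
eef_pos: [558.2, 53.0, 401.2]
eef_rot: [-0.39, -1.266, -2.366]
wrist_force: [-0.3, -0.9, -5.0]
finger_gap: 7.4
finger_force: 60.0
```

>>> jog_arm(
  rows=[0, 1.7, -0.1, -0.1, -0.02, 0.04, 1, -0.1, 1.7, -0.2, -0.1, -0.03, 0.04, 1, -0.1, 1.5, -0.3, -0.09, -0.02, 0.03, 1, -0.2, 1.6, -0.4, -0.1, -0.03, 0.04, 1, -0.3, 1.4, -0.4, -0.09, -0.04, 0.04, 1, -0.4, 1.4, -0.5, -0.1, -0.03, 0.05, 1, -0.3, 1.2, -0.5, -0.09, -0.04, 0.04, 1, -0.5, 1.2, -0.7, -0.09, -0.04, 0.04, 1, -0.4, 1.1, -0.6, -0.09, -0.04, 0.05, 1, -0.5, 0.9, -0.7, -0.09, -0.05, 0.05, 1, -0.6, 0.9, -0.8, -0.08, -0.04, 0.05, 1, -0.5, 0.7, -0.8, -0.09, -0.05, 0.05, 1, -0.5, 0.7, -0.8, -0.08, -0.05, 0.05, 1, -0.6, 0.5, -0.9, -0.08, -0.05, 0.05, 1, -0.5, 0.4, -0.9, -0.08, -0.05, 0.06, 1, 0, 0, 0, 0, 0, 0, 1, 0, 0, 0, 0, 0, 0, 1, 0, 0, 0, 0, 0, 0, 1],
)

```text
clock: 17.63
eef_pos: [503.1, 221.0, 316.2]
eef_rot: [1.84, -0.301, 2.622]
wrist_force: [-1.4, -0.1, -5.0]
finger_gap: 7.7
finger_force: 60.0
```

```bash
python3 - <<'E'
from hold import *
st();X,R=cur();c,Rp=plate_of(X,R);print('plate',c,Rp.as_euler('zyx'))
Xe,Re=place_pose(0,270,.4);print(Xe-X,(Re*R.inv()).as_rotvec())
a=snap('top','top3')[0];b=snap('side','side3')[0]
cv2.imwrite('pics/ts3.png',np.hstack([cv2.resize(a[150:340,140:340],None,fx=2,fy=2),cv2.resize(b[150:340,190:390],None,fx=2,fy=2)]))
E
```

```text
t17.63 j [-0.12  0.07  2.03  1.5   1.17 -1.73] p [503.1 221.  316.2] r [ 1.84 -0.3   2.62] F [-1.4 -0.1 -5. ] M [-1.24  0.82 -0.07] gap 7.7 ff 60.0
plate [545.29 223.29 299.03] [-0.26 -0.39  3.04]
[-0.62 -0.1  -0.04] [-0. -0.  0.]
```

View pics/ts3.png

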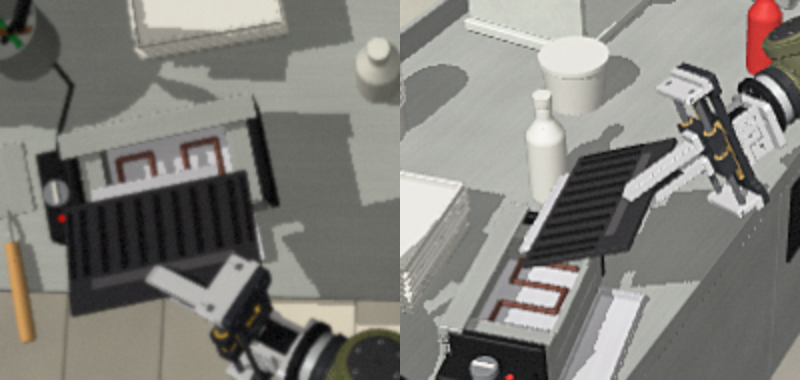

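Ribs are up, and the plate is held above the grill with its rear to the lip. Slab corners in the top crop are at (68,208), (247,173) and (73,312). I'll compare the held pose with the prediction, in both views.

```bash
cat > s8.py <<'E'
from hold import *
X,R=cur();c,Rp=plate_of(X,R)
K=np.array([[65,100,-4],[65,-100,-4],[-65,-100,-4],[-65,100,-4]],float);W=c+Rp.apply(K)
# note plate flipped: plate +y is world right
print(W)
def slab(name,box):
    im,d,m=load(name);x0,y0,x1,y1=box;g=im.astype(int)
    mask=((g.max(2)<72)&(g.max(2)-g.min(2)<14)).astype(np.uint8);k=np.zeros_like(mask);k[y0:y1,x0:x1]=1
    mask=cv2.morphologyEx(mask*k,cv2.MORPH_CLOSE,np.ones((5,5),np.uint8));mask=cv2.morphologyEx(mask,cv2.MORPH_OPEN,np.ones((7,7),np.uint8))
    n,l,s,_=cv2.connectedComponentsWithStats(mask);i=1+s[1:,4].argmax()
    h=cv2.convexHull(np.argwhere(l==i)[:,::-1].astype(np.int32));return cv2.approxPolyDP(h,4,True).reshape(-1,2)
for nm,box in(('top3',(160,225,275,315)),('side3',(240,215,335,285))):
    print(nm,'pred',proj(load(nm)[2],W).tolist(),'\n seen',slab(nm,box).tolist())
# grill reference in the same views: lip front ends, cheek tops
Gc=GO+rz(GR).apply([[77,-105,175],[77,105,175],[-20,-117,167],[95,-117,167]])
print('grill pred top',proj(load('top3')[2],Gc).tolist(),'side',proj(load('side3')[2],Gc).tolist())
E
python3 s8.py
```

```text
[[628.69 140.57 277.92]
 [581.36 334.89 277.7 ]
 [464.95 306.59 328.17]
 [512.28 112.27 328.39]]
top3 pred [[261.4527946669312, 232.40230658716416], [170.2856006158905, 252.23785425084571], [173.87413824948553, 306.2239922160171], [270.20352803154026, 285.0775537138792]] 
 seen [[268, 278], [244, 291], [176, 306], [160, 227], [262, 237]]
side3 pred [[278.18420249356564, 227.5704460783568], [249.46324879231648, 281.50213522020863], [302.4037504947062, 272.66389647651], [326.6518662822207, 217.386031070634]] 
 seen [[320, 222], [303, 275], [253, 282], [279, 229]]
grill pred top [[262.2753687721829, 208.88551411022286], [174.4137425159516, 228.00444093384309], [275.9782027987928, 248.23843322380318], [266.10712158577644, 201.19120758864872]] side [[253.34041150159675, 255.08562565892808], [222.29000290942332, 311.4937473724602], [291.52209536580426, 260.56699417343367], [248.55504182278605, 253.56344315767862]]
```

```bash
cat > s9.py <<'E'
from hold import *
P0=np.array([[695.3,-266.4,80.5],[568.8,-291.5,80.5],[530.6,-97.4,80.5],[656.4,-72.3,80.5]])
T,S=load('top3')[2],load('side3')[2]
bt=np.array([[435,224],[445,274],[366,287],[357,237]])-proj(T,P0);bs=np.array([[332,205],[373,212],[357,251],[313,243]])-proj(S,P0)
print('bias top',bt.mean(0),'side',bs.mean(0))
ut=np.array([[262.5,237],[175,254],[176.5,306]]);us=np.array([[279.5,229],[253,282],[304,275.5]])
A=tri(T,ut-bt.mean(0),S,us-bs.mean(0));print('seen rr,rl,fl',A)
X,R=cur();c,Rp=plate_of(X,R);W=c+Rp.apply(np.array([[65,100,-4],[65,-100,-4],[-65,-100,-4]],float));print(W);print(A[:,:3]-W)
E
python3 s9.py
```

```text
bias top [0.2 1. ] side [0.02 1.65]
seen rr,rl,fl [[622.91 139.38 279.27   4.85]
 [579.63 325.56 274.63   1.47]
 [465.95 302.6  321.89   3.92]]
[[628.69 140.57 277.92]
 [581.36 334.89 277.7 ]
 [464.95 306.59 328.17]]
[[-5.79 -1.2   1.35]
 [-1.72 -9.33 -3.06]
 [ 1.01 -3.99 -6.28]]
```

```bash
cat > s10.py <<'E'
from hold import *
im,d,m=snap('wrist','w5')
X,R=cur();c,Rp=plate_of(X,R)
K=np.array([[65,100,-4],[65,-100,-4],[-65,-100,-4],[-65,100,-4],[65,100,4],[65,-100,4],[-65,-100,4],[-65,100,4],[81,70,0],[81,-70,0]],float)
print('cam',-m['R'].T@m['t'],'fwd',m['R'][2]);print(proj(m,c+Rp.apply(K)))
print('grill',proj(m,GO+rz(GR).apply([[77,-105,169],[77,105,169],[-20,-105,167],[-20,105,167],[77,-105,167],[77,105,167]])))
cv2.imwrite('pics/w5v.png',np.hstack([im,np.zeros((480,10,3),np.uint8)]))
E
python3 s10.py
```

```text
cam [369.79 107.17 383.03] fwd [ 0.61  0.72 -0.32]
[[325.47 570.04]
 [322.42 258.7 ]
 [324.43 128.8 ]
 [332.28 622.06]
 [310.84 570.09]
 [312.11 258.73]
 [309.14 128.84]
 [303.89 622.15]
 [317.99 510.61]
 [317.4  302.85]]
grill [[229.87 558.91]
 [249.84 311.23]
 [138.39 568.36]
 [188.2  266.57]
 [227.69 558.74]
 [248.12 311.55]]
```

```bash
python3 - <<'E'
from h import *
im,d,m=load('w5')
g=im.astype(int)
for v in list(range(100,300,8)):
    r=g[v,270:360];dark=np.where((r.max(1)<80)&(r.max(1)-r.min(1)<15))[0]+270
    print(v,(dark.min(),dark.max(),len(dark)) if len(dark) else None, np.round(d[v,[300,305,310,315,320,325]]).astype(int))
E
```

```text
100 None [2228 2226 2234 2226 2219 2219]
108 None [2268 2267 2253 2250 2256 2241]
116 None [2308 2294 2285 2292 2290 2297]
124 None [2332 2324 2331 2335 2322 2316]
132 (np.int64(312), np.int64(324), 13) [2363 2363 2343  217  217  219]
140 (np.int64(311), np.int64(324), 14) [2315 2309  215  214  214  214]
148 (np.int64(302), np.int64(324), 17) [730 723 214 210 210 211]
156 (np.int64(287), np.int64(324), 38) [708 707 208 207 208 210]
164 (np.int64(288), np.int64(324), 33) [711 712 207 204 205 205]
172 (np.int64(310), np.int64(324), 15) [698 680 202 202 202 203]
180 (np.int64(309), np.int64(324), 16) [681 673 200 198 199 200]
188 (np.int64(309), np.int64(328), 19) [669 669 197 196 198 196]
196 (np.int64(309), np.int64(328), 19) [677 677 193 193 194 194]
204 (np.int64(309), np.int64(328), 20) [679 677 191 190 191 191]
212 (np.int64(309), np.int64(328), 20) [676 672 188 189 188 188]
220 (np.int64(309), np.int64(328), 20) [677 672 185 186 186 187]
228 (np.int64(309), np.int64(328), 20) [672 670 184 184 184 184]
236 (np.int64(309), np.int64(329), 20) [675 672 182 180 181 180]
244 (np.int64(309), np.int64(329), 20) [678 678 179 179 178 179]
252 (np.int64(308), np.int64(328), 20) [685 680 177 176 177 177]
260 (np.int64(308), np.int64(328), 20) [688 689 175 174 174 174]
268 (np.int64(308), np.int64(329), 21) [696 696 173 173 172 173]
276 (np.int64(308), np.int64(329), 21) [706 709 170 170 170 171]
284 (np.int64(306), np.int64(329), 24) [187 188 168 168 169 169]
292 (np.int64(306), np.int64(329), 24) [177 181 167 167 166 166]
```

```bash
python3 - <<'E'
from hold import *
im,d,m=load('w5');X,R=cur();c,Rp=plate_of(X,R)
u=[];
for v in range(132,290,4):
    u.append([318,v])
P=depthpts(m,u,d);L=Rp.inv().apply(P-c);k=np.array([x[1] for x in u])
print('front face in plate frame x(-65) z(0):',L[::4]);print('fit x vs y',np.polyfit(L[:,1],L[:,0],1))
col=d[110:140,318];v0=110+np.where(col<400)[0][0];print('corner row',v0,'local y of corner',Rp.inv().apply(depthpts(m,[[318,v0+1]],d)-c))
E
```

```text
front face in plate frame x(-65) z(0): [[-65.61 -96.85  -0.63]
 [-65.01 -85.66  -0.59]
 [-66.31 -73.27  -0.55]
 [-64.78 -64.29  -0.51]
 [-66.32 -53.14  -0.48]
 [-65.68 -44.41  -0.45]
 [-66.07 -35.36  -0.42]
 [-65.89 -27.18  -0.39]
 [-65.38 -19.58  -0.36]
 [-65.26 -12.09  -0.34]]
fit x vs y [  0.   -65.62]
corner row 130 local y of corner [[-66.64 -96.45  -0.62]]
```

```bash
sed -i "s|^GO=|TC=TC-np.array([-.6,2,0])\nGO=|" hold.py; cat > s11.py <<'E'
from hold import *
X,R=cur()
def go(t,n,X,R):
    Xe,Re=place_pose(*t);r=seg(X,R,Xe,Re,n);X,R=run(X,R,r,0);print(t,n,fmt(r[:1],1),(Xe-X).round(1));return X,R
for t,n in(((20,200,.35),8),((30,168,.3),5),((40,160,.3),4),((71,158,.3),6)):X,R=go(t,n,X,R)
E
python3 s11.py
```

```text
max spd 0.20 min margin 0.46
(20, 200, 0.35) 8 0.21, 0.08, -0.95, 0.002, -0.006, 0, 1 [-0.  -0.1  0.4]
max spd 0.18 min margin 0.37
(30, 168, 0.3) 5 0.16, 0.04, -0.73, 0.002, -0.009, 0, 1 [-0.2 -0.2 -0.2]
max spd 0.07 min margin 0.35
(40, 160, 0.3) 4 0.24, 0.05, -0.21, -0, -0.001, 0, 1 [-0.1  0.2  0.2]
max spd 0.09 min margin 0.35
(71, 158, 0.3) 6 0.5, 0.13, -0.03, -0, 0, 0, 1 [ 0.  -0.2 -0. ]
```

>>> jog_arm(
  rows=[0.2, 0.1, -1, 0, -0.006, 0, 1, 0.2, 0.1, -1, 0, -0.006, 0, 1, 0.2, 0.1, -1, 0.005, -0.006, 0, 1, 0.2, 0.1, -1, 0, -0.006, 0, 1, 0.2, 0.1, -0.9, 0.005, -0.006, 0, 1, 0.2, 0.1, -0.9, 0, -0.006, 0, 1, 0.2, 0, -0.9, 0.005, -0.006, 0, 1, 0.3, 0, -0.9, 0, -0.006, 0, 1, 0.2, 0.1, -0.7, 0, -0.01, 0, 1, 0.2, 0, -0.7, 0.005, -0.01, 0, 1, 0.2, 0.1, -0.7, 0, -0.01, 0, 1, 0.1, 0, -0.7, 0.005, -0.01, 0, 1, 0.1, 0, -0.8, 0, -0.005, 0, 1, 0, 0, 0, 0, 0, 0, 1, 0, 0, 0, 0, 0, 0, 1, 0, 0, 0, 0, 0, 0, 1],
)

```text
clock: 19.12
eef_pos: [528.3, 229.0, 205.2]
eef_rot: [1.77, -0.228, 2.641]
wrist_force: [-0.8, -0.2, -4.9]
finger_gap: 7.6
finger_force: 60.0
```

```bash
cat > s12.py <<'E'
from hold import *
import sys
st();X,R=cur();c,Rp=plate_of(X,R);k=rz(GR).inv().apply(c+Rp.apply([65,0,4])-GO);print('rear corner in grill',k,'yaw,pit,roll',(rz(GR).inv()*Rp).as_euler('zyx'))
def go(t,n,X,R):
    Xe,Re=place_pose(*t);r=seg(X,R,Xe,Re,n);X,R=run(X,R,r,0);print(t,n,fmt(r[:1],1));return X,R
for a in sys.argv[1:]:
    t=eval(a);X,R=go(t[:3],t[3],X,R)
E
python3 s12.py 40,160,.3,4 71,158,.3,6
python3 - <<'E'
from h import *
im,d,m=snap('wrist','w6');a=snap('top','top4')[0]
cv2.imwrite('pics/v6.png',np.hstack([cv2.resize(im,(400,300)),cv2.resize(a[190:310,150:290],(350,300),interpolation=2)]))
E
```

```text
t19.12 j [-0.09  0.36  2.06  1.71  1.19 -2.18] p [528.3 229.  205.2] r [ 1.77 -0.23  2.64] F [-0.8 -0.2 -4.9] M [-1.27  0.86  0.01] gap 7.6 ff 60.0
rear corner in grill [ 30.5   -0.4  169.32] yaw,pit,roll [ 0.   -0.3   3.14]
max spd 0.07 min margin 0.36
(40, 160, 0.3) 4 0.23, 0.06, -0.23, 0, -0, 0, 1
max spd 0.09 min margin 0.36
(71, 158, 0.3) 6 0.5, 0.13, -0.04, 0, -0, 0, 1
```

View pics/v6.png

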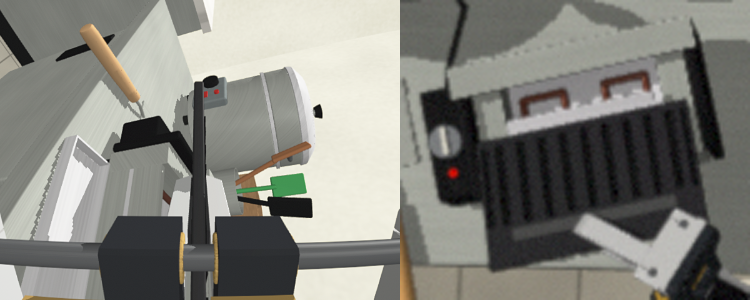

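The plate sits between the cheeks with its flange just in front of the lip (top crop: flange (510-660,95-130), lip band above it). Inserting now.

>>> jog_arm(
  rows=[0.2, 0.1, -0.2, 0, 0, 0, 1, 0.2, 0.1, -0.2, 0, 0, 0, 1, 0.2, 0, -0.2, 0, 0, 0, 1, 0.3, 0.1, -0.3, 0, 0, 0, 1, 0.5, 0.1, 0, 0, 0, 0, 1, 0.5, 0.1, 0, 0, 0, 0, 1, 0.5, 0.2, 0, 0, 0, 0, 1, 0, 0, 0, 0, 0, 0, 1, 0, 0, 0, 0, 0, 0, 1],
)

```text
clock: 19.97
eef_pos: [552.3, 236.2, 195.7]
eef_rot: [1.771, -0.227, 2.642]
wrist_force: [-0.2, -0.3, -4.9]
finger_gap: 7.7
finger_force: 60.0
```

```bash
python3 s12.py 71,158,.3,3
```

```text
t19.97 j [-0.07  0.42  2.    1.73  1.17 -2.18] p [552.3 236.2 195.7] r [ 1.77 -0.23  2.64] F [-0.2 -0.3 -4.9] M [-1.3   0.86  0.03] gap 7.7 ff 60.0
rear corner in grill [ 55.47   1.04 159.8 ] yaw,pit,roll [-0.   -0.3   3.14]
max spd 0.09 min margin 0.37
(71, 158, 0.3) 3 0.51, 0.09, -0.06, 0, -0, -0, 1
```

>>> jog_arm(
  rows=[0.5, 0.1, -0.1, 0, 0, 0, 1, 0.5, 0.1, 0, 0, 0, 0, 1, 0.5, 0.1, -0.1, 0, 0, 0, 1, 0, 0, -0.1, 0, 0, 0, 1, 0, 0, 0, 0, 0, 0, 1, 0, 0, 0, 0, 0, 0, 1],
)

```text
clock: 20.47
eef_pos: [567.0, 239.1, 192.5]
eef_rot: [1.771, -0.228, 2.641]
wrist_force: [-1.0, 0.0, -4.8]
finger_gap: 7.7
finger_force: 60.0
```

```bash
python3 s12.py 71,155.5,.2,8 71,155.5,.13,6;python3 -c "
from h import *
snap('top','top5');snap('side','side5')"
```

```text
t20.47 j [-0.06  0.45  1.96  1.73  1.17 -2.17] p [567.  239.1 192.5] r [ 1.77 -0.23  2.64] F [-1.   0.  -4.8] M [-1.27  0.85 -0.01] gap 7.7 ff 60.0
rear corner in grill [ 70.48   0.27 156.57] yaw,pit,roll [ 0.   -0.3   3.14]
max spd 0.12 min margin 0.21
(71, 155.5, 0.2) 8 -0.03, -0.01, -0.15, 0.003, -0.012, 0, 1
max spd 0.11 min margin 0.09
(71, 155.5, 0.13) 6 -0.03, -0.01, -0.12, 0.003, -0.012, 0, 1
```

>>> jog_arm(
  rows=[0, 0, -0.15, 0.003, -0.012, 0, 1, -0.1, 0, -0.15, 0.003, -0.012, 0, 1, 0, 0, -0.15, 0.003, -0.012, 0, 1, 0, 0, -0.15, 0.003, -0.012, 0, 1, -0.1, 0, -0.15, 0.003, -0.012, 0, 1, 0, 0, -0.15, 0.003, -0.012, 0, 1, 0, 0, -0.15, 0.003, -0.012, 0, 1, -0.1, 0, -0.15, 0.003, -0.012, 0, 1, 0, 0, 0, 0, 0, 0, 1, 0, 0, 0, 0, 0, 0, 1],
)

```text
clock: 21.4
eef_pos: [564.2, 239.1, 180.8]
eef_rot: [1.703, -0.154, 2.654]
wrist_force: [-0.4, -0.1, -3.1]
finger_gap: 8.0
finger_force: 60.0
```

```bash
python3 s12.py 71,155.5,.13,6
```

```text
t21.40 j [-0.07  0.5   1.98  1.81  1.23 -2.34] p [564.2 239.1 180.8] r [ 1.7  -0.15  2.65] F [-0.4 -0.1 -3.1] M [-1.14  0.49 -0.01] gap 8.0 ff 60.0
rear corner in grill [ 70.78   0.96 155.27] yaw,pit,roll [ 0.   -0.2   3.14]
max spd 0.11 min margin 0.09
(71, 155.5, 0.13) 6 -0.02, -0.02, -0.12, 0.003, -0.012, 0, 1
```

>>> jog_arm(
  rows=[0, 0, -0.13, 0.003, -0.012, 0, 1, 0, 0, -0.13, 0.003, -0.012, 0, 1, -0.1, 0, -0.13, 0.003, -0.012, 0, 1, 0, 0, -0.13, 0.003, -0.012, 0, 1, 0, -0.1, -0.13, 0.003, -0.012, 0, 1, 0, 0, -0.13, 0.003, -0.012, 0, 1, 0, 0, 0, 0, 0, 0, 1, 0, 0, 0, 0, 0, 0, 1],
)

```text
clock: 22.07
eef_pos: [563.2, 238.0, 172.8]
eef_rot: [1.653, -0.099, 2.66]
wrist_force: [-1.3, -0.2, -3.9]
finger_gap: 7.6
finger_force: 60.0
```

```bash
python3 s12.py 71,155.5,.1,3
```

```text
t22.07 j [-0.07  0.54  1.99  1.86  1.28 -2.46] p [563.2 238.  172.8] r [ 1.65 -0.1   2.66] F [-1.3 -0.2 -3.9] M [-1.07  0.48  0.1 ] gap 7.6 ff 60.0
rear corner in grill [ 71.15   0.17 155.24] yaw,pit,roll [ 0.   -0.13  3.14]
max spd 0.08 min margin 0.05
(71, 155.5, 0.1) 3 -0.02, -0.01, -0.09, 0.002, -0.009, 0, 1
```

>>> jog_arm(
  newtons=20,
  rows=[0, 0, 0, 0, 0, 0, 0.93, 0, 0, 0, 0, 0, 0, 0.92, 0, 0, 0, 0, 0, 0, 0.91, 0, 0, 0, 0, 0, 0, 0.9, 0, 0, 0, 0, 0, 0, 0.89, 0, 0, 0, 0, 0, 0, 0.875, 0, 0, 0, 0, 0, 0, 0.86, 0, 0, 0, 0, 0, 0, 0.845, 0, 0, 0, 0, 0, 0, 0.83, 0, 0, 0, 0, 0, 0, 0.815, 0, 0, 0, 0, 0, 0, 0.8, 0, 0, 0, 0, 0, 0, 0.785, 0, 0, 0, 0, 0, 0, 0.77, 0, 0, 0, 0, 0, 0, 0.77],
)

```text
clock: 23.23
eef_pos: [563.2, 238.1, 173.0]
eef_rot: [1.653, -0.099, 2.66]
wrist_force: [1.7, 0.7, -1.8]
finger_gap: 21.6
finger_force: 1.1
```

```bash
cat > s13.py <<'E'
from hold import *
import sys
st();X,R=cur();n=sys.argv[1];im,d,m=snap('wrist',n)
# front edge of plate seen by the wrist camera: dark near band (depth<230) rows 120..280
P=[]
near=(d>100)&(d<240)&(im.max(2)<95)
for v in range(100,290,6):
    c=np.where(near[v,200:460])[0]
    if len(c)>6: P.append([v,c.min()+200,c.max()+200,*depthpts(m,[[int(np.median(c))+200,v]],d)[0]])
P=np.array(P)
for r in P[::3]:print(r.round(0),'grill',rz(GR).inv().apply(r[3:]-GO).round(1))
E
python3 s13.py w7
```

```text
t23.23 j [-0.07  0.54  1.99  1.86  1.28 -2.46] p [563.2 238.1 173. ] r [ 1.65 -0.1   2.66] F [ 1.7  0.7 -1.8] M [-0.73  0.39 -0.14] gap 21.6 ff 1.1
[130. 297. 309. 521. 320. 169.] grill [-58.7 100.  168.9]
[148. 296. 312. 524. 308. 170.] grill [-58.   87.4 169.5]
[166. 295. 313. 527. 296. 170.] grill [-58.2  74.7 169.8]
[184. 294. 314. 530. 284. 170.] grill [-58.4  62.9 170. ]
[202. 294. 315. 533. 274. 170.] grill [-57.9  52.5 170.1]
[220. 293. 314. 535. 265. 170.] grill [-57.8  42.5 169.8]
[238. 292. 320. 537. 255. 171.] grill [-58.5  32.3 170.9]
[256. 292. 317. 539. 246. 171.] grill [-58.3  23.4 170.6]
[274. 291. 321. 541. 238. 171.] grill [-58.1  14.9 171.1]
```

>>> jog_arm(
  rows=[0, 0, 0, 0, 0, 0, 0.755, 0, 0, 0, 0, 0, 0, 0.74, 0, 0, 0, 0, 0, 0, 0.725, 0, 0, 0, 0, 0, 0, 0.71, 0, 0, 0, 0, 0, 0, 0.695, 0, 0, 0, 0, 0, 0, 0.68, 0, 0, 0, 0, 0, 0, 0.665, 0, 0, 0, 0, 0, 0, 0.65, 0, 0, 0, 0, 0, 0, 0.635, 0, 0, 0, 0, 0, 0, 0.62, 0, 0, 0, 0, 0, 0, 0.61, 0, 0, 0, 0, 0, 0, 0.6, 0, 0, 0, 0, 0, 0, 0.59, 0, 0, 0, 0, 0, 0, 0.58, 0, 0, 0, 0, 0, 0, 0.57, 0, 0, 0, 0, 0, 0, 0.56, 0, 0, 0, 0, 0, 0, 0.55, 0, 0, 0, 0, 0, 0, 0.54, 0, 0, 0, 0, 0, 0, 0.53],
)

```text
clock: 24.87
eef_pos: [563.1, 238.1, 173.1]
eef_rot: [1.653, -0.099, 2.661]
wrist_force: [-0.8, -0.3, 0.8]
finger_gap: 44.2
finger_force: 0.0
```

```bash
python3 s13.py w8
```

```text
t24.87 j [-0.07  0.54  1.99  1.86  1.28 -2.46] p [563.1 238.1 173.1] r [ 1.65 -0.1   2.66] F [-0.8 -0.3  0.8] M [-0.41  0.18  0.04] gap 44.2 ff 0.0
[136. 278. 293. 521. 316. 160.] grill [-59.5  96.  159.9]
[154. 276. 297. 524. 304. 161.] grill [-58.8  83.5 160.8]
[172. 275. 300. 528. 293. 162.] grill [-58.3  71.7 161.7]
[190. 274. 302. 530. 281. 162.] grill [-59.1  59.6 162.3]
[208. 272. 306. 533. 271. 162.] grill [-58.5  49.5 162.2]
[226. 271. 304. 535. 261. 163.] grill [-58.7  39.3 162.6]
[244. 270. 310. 539. 254. 163.] grill [-56.7  31.1 163.4]
[262. 268. 307. 540. 244. 163.] grill [-57.4  21.7 163.1]
[280. 267. 312. 544. 238. 163.] grill [-55.1  14.4 163.3]
```

```bash
python3 - <<'E'
from hold import *
X,R=cur();z=R.as_matrix()[:,2];print(z)
rows=[[-.7,-1.3,0.1,0,0,0]]*10+[[-.8,-.4,1,0,0,0]]*8
run(X,R,rows)
E
```

```text
[ 0.45  0.89 -0.08]
4 [-0.23  0.49  2.07  1.73  1.37 -2.47] spd 0.26 mar 0.08 [528.16 173.09 178.07]
9 [-0.42  0.45  2.12  1.57  1.47 -2.47] spd 0.29 mar 0.08 [493.16 108.09 183.07]
14 [-0.51  0.27  2.19  1.49  1.53 -2.37] spd 0.28 mar 0.18 [453.16  88.09 233.07]
17 [-0.57  0.17  2.22  1.44  1.58 -2.3 ] spd 0.28 mar 0.25 [429.16  76.09 263.07]
max spd 0.29 min margin 0.08
```

>>> jog_arm(
  rows=[0, 0, 0, 0, 0, 0, 0.4, 0, 0, 0, 0, 0, 0, 0.3, 0, 0, 0, 0, 0, 0, 0.3, -0.3, -0.6, 0, 0, 0, 0, 0.3, -0.5, -1, 0.1, 0, 0, 0, 0.3, -0.6, -1.2, 0.1, 0, 0, 0, 0.3, -0.7, -1.3, 0.1, 0, 0, 0, 0.3, -0.7, -1.3, 0.1, 0, 0, 0, 0.3, -0.7, -1.3, 0.1, 0, 0, 0, 0.3, -0.7, -1.3, 0.1, 0, 0, 0, 0.3, -0.7, -1.3, 0.1, 0, 0, 0, 0.3, -0.8, -1, 0.5, 0, 0, 0, 0.3, -0.8, -0.4, 1, 0, 0, 0, 0.3, -0.8, -0.4, 1, 0, 0, 0, 0.3, -0.8, -0.4, 1, 0, 0, 0, 0.3, -0.8, -0.4, 1, 0, 0, 0, 0.3, -0.8, -0.4, 1, 0, 0, 0, 0.3, 0, 0, 0, 0, 0, 0, 0.3],
)

```text
clock: 26.42
eef_pos: [465.3, 114.1, 236.2]
eef_rot: [1.653, -0.097, 2.659]
wrist_force: [-0.8, 0.5, -0.3]
finger_gap: 65.8
finger_force: 0.0
```

```bash
cat > s14.py <<'E'
from hold import *
st()
im,d,m=snap('wrist','w9');t=snap('top','top6');s=snap('side','side6')
Rg=rz(GR)
# predicted seated plate vs. seen slab outline in top view
c=GO+Rg.apply([6.6,0,159]);W=c+Rg.apply(np.array([[65,-100,4],[-65,-100,4],[-65,100,4],[65,100,4]],float))
g=t[0].astype(int);mk=((g.max(2)<75)&(g.max(2)-g.min(2)<14)).astype(np.uint8)
print('pred top',(proj(t[2],W)+[.2,1]).round(1).tolist())
# plane fit of top-depth on predicted plate face interior, and wrist-depth front-edge points
for nm,(im,d,m) in(('top',t),('side',s)):
    y,x=np.mgrid[-85:86:5,-55:50:5];Q=c+Rg.apply(np.c_[x.ravel(),y.ravel(),np.full(x.size,6.)])
    uv=np.round(proj(m,Q)).astype(int);P=depthpts(m,uv,d);L=Rg.inv().apply(P-GO);ok=np.abs(L[:,2]-160)<25
    A=np.c_[L[ok,:2],np.ones(ok.sum())];f=np.linalg.lstsq(A,L[ok,2],rcond=None)[0];print(nm,ok.sum(),'slope x,y',f[:2].round(4),'z0',f[2])
    lp=np.round(proj(m,GO+Rg.apply(np.c_[np.full(9,90),np.linspace(-90,90,9),np.full(9,175)]))).astype(int);print(' lip z',np.median(depthpts(m,lp,d)[:,2]))
E
python3 s14.py
```

```text
t26.42 j [-0.43  0.27  2.19  1.55  1.48 -2.36] p [465.3 114.1 236.2] r [ 1.65 -0.1   2.66] F [-0.8  0.5 -0.3] M [-0.38  0.24 -0.  ] gap 65.8 ff 0.0
pred top [[261.4, 213.5], [272.5, 267.0], [188.4, 285.4], [178.4, 231.6]]
top 732 slope x,y [ 0. -0.] z0 162.53322645142683
 lip z 175.0732768655539
side 732 slope x,y [0.01 0.01] z0 163.32654479694142
 lip z 174.17369905315923
```

```bash
python3 - <<'E'
from h import *
a,b=load('top0')[0].astype(int),load('top6')[0].astype(int)
for n,(x0,y0,x1,y1) in dict(red=(493,225,535,258),white=(315,165,345,205),jar=(505,262,555,298),spat=(125,218,160,325)).items():
    print(n,np.abs(a-b)[y0:y1,x0:x1].mean())
print(np.abs(a-b)[30:120,210:280].mean())
from cell import manip
print(manip.sign_off())
E
```

```text
red 5.0519480519480515
white 5.850833333333333
jar 5.351481481481481
spat 5.77427681352915
5.205820105820106
the job is handed in; nothing more can be done
None
```

The plate lies flat and ribs up on its seat, centred between the cheeks, with its rear flange about 10 mm under the lip by the measured pose. I handed the job in at about 27 s with the gripper clear and the bottles, jar and spatula unmoved in the top view.

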